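# Fill the cap press, release its safety catch and hold the lever down

## Robot

A 6-joint arm with a two-finger parallel gripper is mounted at the origin on a cart in front of the work surface, level with it; the furniture and walls round the work are solid. World frame = base frame: x ahead of the robot, y to its left, z up, the work surface at z = 0. Lengths are in mm, angles in rad, forces in N, time in s.
With the tool pointing down it reaches from about 300 to 750 mm from the base axis. Payload 8.5 kg.
Tool frame: the origin (TCP) lies between the finger pads; the fingertips stand 22 mm ahead of it and the grasp point (between the pads) lies 3 mm ahead of it; z points along the fingers, y is the line along which they close (so a half turn about z gives the same grasp; the last joint's range is limited). The gripper opens to 85 mm and grips with 20 to 120 N. Pads are 22 mm wide; open, the fingers measure 114 mm over their backs; the gripper's body (76 mm by 85 mm) begins 54 mm behind the grasp point. The pads swing forward as they close: fully open they stand 13 mm farther back than shut.
Start: joints at [-1.544, 0.381, 1.297, -0, 1.464, -0.215], TCP at [131.693, -533.982, 225.322] pointing down, gripper open.
Joint ranges: [-3.11, 3.11], [-0.89, 2.33], [0.22, 2.48], [-1.42, 4.56], [0.17, 2.85], [-2.88, 2.88]. Speed limits (rad/s): [2.39, 2.39, 3.14, 3.14, 3.14, 3.14].

## Interface

Orientations are given as a unit quaternion [w, x, y, z].
In Python, from station import telemetry, get_image, robot gives the robot as it stands.
- The arm moves only by the shell command python3 -m pendant 'ROWS' [FORCE]. ROWS is JSON, a list of rows, each a list of 7 numbers: the turn, a rotation vector about the tool's x, y, z in degrees, then the shift along the tool's x, y, z in cm, then the opening, from 0 (shut) to 1 (fully open). A call has 1 to 5 rows; each row shifts and turns the commanded pose from where the row before left it, along the tool's axes as they then stand; what a row does not reach is not made up. A row lasts 1/10 s, in which the tool goes at most 50 mm and 8.59 degrees, less where a joint would pass 70% of its speed; a pose out of reach is approached as far as the arm can. A call is refused whole if a number of a shift passes 5 or a number of a turn 8.59, either way. A call with a gripper value outside its range is refused whole. The fingers move at their own pace and stop on an object; FORCE is the grip in N (left out, the last holds). Time passes only in rows, so rows that do not move let the fingers close. It gives the time, the measured TCP pose, the force, the opening and the grip force at its end, in the units of the state.
- telemetry.read_state(): the state, without advancing time (a new reading comes with each control period).
- get_image(name): name is "side" or "top" or "wrist"; returns a dict with "img" (400x640x3 uint8, blue, green, red), "z_map" (400x640 float32, mm along the optical axis (not along the pixel's ray), 0 where there is no reading), "fx", "fy", "cx", "cy" (pixels), "world_from_camera" (4x4, takes a point from camera to world coordinates). Camera axes: x right, y down, z forward; pixel columns grow to the right and rows downward; lengths in mm; the calibration is good to about 2 mm. A picture is of the moment at which its call begins.
- robot.close_job(): hands the job in; it is judged then, once.
The state is a dict: "clock": time; "joints": joint angles; "qvel": joint speeds; "tau": joint torques, N m; "eef_pos": TCP position; "ee_rot": TCP orientation; "ft_force": force on the tool from outside, world axes, zero at the start; "ft_torque": the same for the moment, N m; "finger_gap": finger opening in mm; "gripper_force": force on a finger pad.
Only numpy, scipy, OpenCV 4.12 (cv2) and the standard library are available. Lean on these libraries where they do the work, as an engineer would, in place of code of your own. Each camera call takes 0.05 s, during which the arm holds its last target. There are 200 camera calls.

## Task

Press the caps home on a full row of sample tubes: put spare tubes from the low white rack, cap up and without tipping any over, into the empty wells of the cap press so that all four wells are filled, leaving the tubes already in the press in place and the unneeded spare in the rack; keep the safety catch on while you load. Then flip the catch on the left side of the press right over towards the front, pull the lever forward and fully down on the caps, and finish while still holding the lever down with the gripper. Leave the note pad, tape roll and petri dish alone.

Things in the scene. Friction and masses are not known exactly. Their poses are not given: they have to be found in the camera images.
- press: hand-lever cap press fixed to the worktop: white base plate 155 x 192 x 12 mm, on it a white block (40 x 124 mm, top face 40 mm above the worktop) with a row of four tube wells, two side cheeks at the back and a swinging head. Origin under the base on the worktop; +x points to the back of the press (hinge side), -x to its open front, +y to its left (the side with the safety catch), z up. The well row runs along y at x = -10 mm
- well1 (a point): mouth centre of press well 1, in the block's top face: round hole 15 mm wide, 28 mm deep, 1.5 mm chamfer; wells are 30 mm apart, well1 leftmost (+y of the press). A seated tube stands 35 mm out of it. Two of the four wells are empty, which ones changes
- well2 (a point): mouth centre of press well 2, in the block's top face: round hole 15 mm wide, 28 mm deep, 1.5 mm chamfer; wells are 30 mm apart, well1 leftmost (+y of the press). A seated tube stands 35 mm out of it. Two of the four wells are empty, which ones changes
- well3 (a point): mouth centre of press well 3, in the block's top face: round hole 15 mm wide, 28 mm deep, 1.5 mm chamfer; wells are 30 mm apart, well1 leftmost (+y of the press). A seated tube stands 35 mm out of it. Two of the four wells are empty, which ones changes
- well4 (a point): mouth centre of press well 4, in the block's top face: round hole 15 mm wide, 28 mm deep, 1.5 mm chamfer; wells are 30 mm apart, well1 leftmost (+y of the press). A seated tube stands 35 mm out of it. Two of the four wells are empty, which ones changes
- press_tube1_mid (a point): centre (half-way up) of a capped sample tube that already stands in the press. Tube 63 mm tall, body 12 mm in diameter, cap 15 mm wide (flat-sided grip 14 mm) over the top 17 mm; z along the tube, towards the cap
- press_tube2_mid (a point): centre (half-way up) of a capped sample tube that already stands in the press. Tube 63 mm tall, body 12 mm in diameter, cap 15 mm wide (flat-sided grip 14 mm) over the top 17 mm; z along the tube, towards the cap
- spare_tube1_mid (a point): centre (half-way up) of a spare capped sample tube standing in the spare rack, same kind and size as those in the press (63 mm tall, body 12 mm, cap 14 to 15 mm wide over the top 17 mm), 10 to 16 g; z along the tube, towards the cap
- spare_tube2_mid (a point): centre (half-way up) of a spare capped sample tube standing in the spare rack, same kind and size as those in the press (63 mm tall, body 12 mm, cap 14 to 15 mm wide over the top 17 mm), 10 to 16 g; z along the tube, towards the cap
- spare_tube3_mid (a point): centre (half-way up) of a spare capped sample tube standing in the spare rack, same kind and size as those in the press (63 mm tall, body 12 mm, cap 14 to 15 mm wide over the top 17 mm), 10 to 16 g; z along the tube, towards the cap
- spare_rack: low white rack fixed to the worktop in front of the analyser, 46 x 172 x 36 mm, with one row of five round holes (15 mm wide, 30 mm deep, 32 mm apart along its y); three hold spare tubes, which stand 33 mm out of it. Origin under its centre; x across, y along the row, z up
- press_lever (a joint): angle (rad) of the press head with its lever: 0 = raised (standing upright at the back), 1.62 = fully down against its stop. It swings forward and down about the press's y axis through point press_lever_hinge. A return spring lifts it again when let go; the four sprung plungers meet the caps about 0.1 rad before the stop. Fully down it pushes up on the hand with about 12 N. While the safety catch is on the lever is blocked (gives less than 0.2 rad)
- press_lever_hinge (a point): middle of the lever's hinge axis, 80 mm above the worktop; axis along the press's y
- press_lever_grip (a point): centre of the lever's hand grip: horizontal round bar along the press's y, 14 mm in diameter with a black rubber sleeve 110 mm long, 156 mm from the hinge axis; raised it is about 232 mm, fully down 100 mm above the worktop. The round bar may turn in the grasp
- safety_catch (a joint): angle (rad) of the safety catch: 0 = on (its nose stands in front of a pin on the left arm of the lever), 1.15 = flipped right over to its stop. It turns about the press's y axis through point catch_pivot; flipping off swings the thumb tab from upright forward and down to the front of the press. Light friction (about 1.5 N at the tab), stays where it is left; clear of the lever's pin above 0.5
- catch_pivot (a point): pivot of the safety catch, on the outside of the left cheek, 70 mm above the worktop
- catch_tab (a point): grip point of the catch's upright thumb tab, 46 mm from the pivot (tab ends 55 mm from it): 12 mm wide along the press's y, 8 to 11 mm thick, 25 mm free on both sides in y
- plunger1 (a joint): how far (m) the sprung rubber plunger over well 1 is pushed back into the head: 0 = hanging free; about 0.010 when the lever is fully down on a cap, 0 over an empty well
- plunger2 (a joint): how far (m) the sprung rubber plunger over well 2 is pushed back into the head: 0 = hanging free; about 0.010 when the lever is fully down on a cap, 0 over an empty well
- plunger3 (a joint): how far (m) the sprung rubber plunger over well 3 is pushed back into the head: 0 = hanging free; about 0.010 when the lever is fully down on a cap, 0 over an empty well
- plunger4 (a joint): how far (m) the sprung rubber plunger over well 4 is pushed back into the head: 0 = hanging free; about 0.010 when the lever is fully down on a cap, 0 over an empty well
- note_pad_c (a point): centre of a note pad 76 x 76 x 16 mm lying left of the press; bystander
- tape_roll_c (a point): centre of a tape roll 62 mm wide, 20 mm high, lying right of the rack; bystander
- petri_dish_c (a point): centre of a closed petri dish 58 mm wide, 12 mm high, right of the rack; bystander

How it is judged:
By the outcome, as a careful person would: the job done as asked, in the order asked, and still so for the second after the job is handed in, while the arm keeps its last pose, push and grip.
It also fails if it takes over 67 s, if anything falls off the work surface, if the arm or the gripper's body presses on something with over 40 N, if the wrist force passes 120 N, or if a joint passes its speed limit or range.

## Working session

There is one attempt and no reset: what is moved stays moved. The work goes in short steps, Python scripts to look and compute and a shell command to move; the robot and the scene stay as the last step left them, time stands still between calls to the robot, and variables do not carry over. Pictures are saved under pics/ and viewed, at most 10 in all, crops included, and the job is handed in when it is done.

```bash
ls; mkdir -p pics
python3 - <<'E'
from station import telemetry,get_image
import cv2,numpy as np
print(telemetry.read_state())
for n in("top","side"):
    d=get_image(n); cv2.imwrite(f"pics/{n}0.png",d["img"]); np.savez(f"{n}0.npz",**{k:d[k] for k in d})
    print(n,d["fx"],d["fy"],d["cx"],d["cy"],d["world_from_camera"])
E
```

```text
pics
{'clock': 0.0, 'joints': array([-1.54432964e+00,  3.81186265e-01,  1.29826485e+00,  8.07750882e-06,
        1.46362269e+00, -2.15320012e-01]), 'qvel': array([-4.12142128e-04, -5.02889252e-05, -1.44653191e-04, -9.16351007e-05,
        1.00106473e-03, -7.93074141e-04]), 'tau': array([-7.70202114e-04, -4.48463917e+01, -2.31278783e+01, -2.34081290e-04,
        4.72903659e-03, -1.94849764e-05]), 'eef_pos': array([ 131.67150334, -533.68691445,  224.71564336]), 'ee_rot': array([-7.36895689e-04,  9.92701075e-01,  1.20598617e-01,  7.38233795e-05]), 'ft_force': array([ 0.24834054,  0.19515808, -0.10016543]), 'ft_torque': array([ 0.07187304,  0.0614849 , -0.03241251]), 'gripper_force': 0.0, 'finger_gap': 85.51622448571518}
top 361.808479322826 361.808479322826 316.4418220233445 195.49551569031937 [[-2.36718313e-02 -9.97327919e-01  6.91134324e-02  4.25685641e+02]
 [-9.99479591e-01  2.51248741e-02  2.02308887e-02  8.42967365e+01]
 [-2.19132964e-02 -6.85985629e-02 -9.97403652e-01  1.32822149e+03]
 [ 0.00000000e+00  0.00000000e+00  0.00000000e+00  1.00000000e+00]]
side 486.1294665323893 486.1294665323893 331.0885349848696 210.73360974788665 [[ 9.72156133e-01 -1.53831334e-01  1.76772097e-01  2.24375851e+02]
 [-2.34330000e-01 -6.42615239e-01  7.29475911e-01 -1.13190450e+03]
 [ 1.38019122e-03 -7.50587486e-01 -6.60769642e-01  1.24753141e+03]
 [ 0.00000000e+00  0.00000000e+00  0.00000000e+00  1.00000000e+00]]
```

View pics/top0.png

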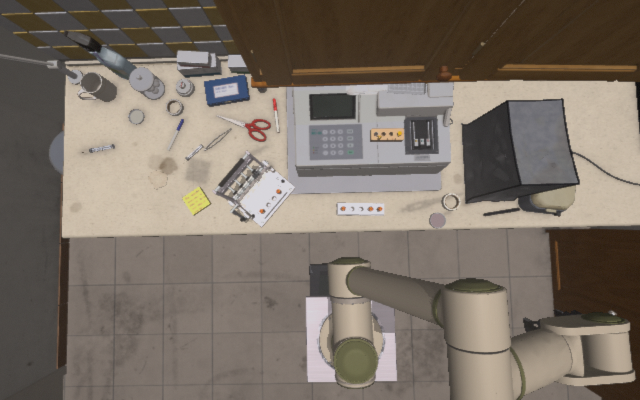

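View pics/side0.png

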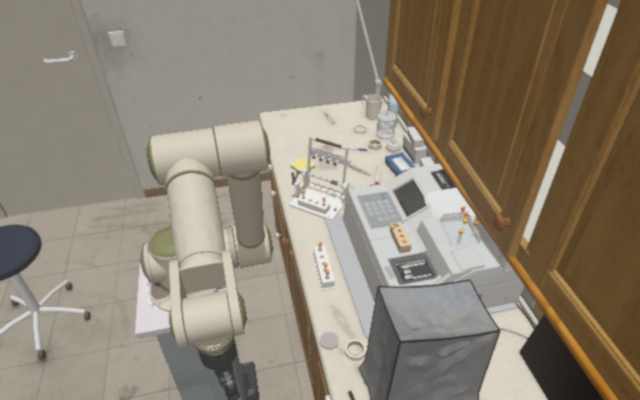

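```bash
cat > h.py <<'E'
import numpy as np,cv2
from station import telemetry,get_image,robot
from scipy.spatial.transform import Rotation as R
def load(n): return dict(np.load(n+".npz"))
def ray(d,u,v,z):
    T=d["world_from_camera"]; r=T[:3,:3]@np.array([(u-d["cx"])/d["fx"],(v-d["cy"])/d["fy"],1]); c=T[:3,3]
    return c+r*(z-c[2])/r[2]
def proj(d,p):
    T=d["world_from_camera"]; q=T[:3,:3].T@(np.array(p)-T[:3,3]); return q[0]/q[2]*d["fx"]+d["cx"],q[1]/q[2]*d["fy"]+d["cy"]
def cloud(d):
    v,u=np.mgrid[:400,:640]; z=d["z_map"]; P=np.stack([(u-d["cx"])/d["fx"]*z,(v-d["cy"])/d["fy"]*z,z],-1)
    T=d["world_from_camera"]; return P@T[:3,:3].T+T[:3,3]
E
python3 - <<'E'
from h import *
d=load("top0");s=load("side0")
a=cv2.resize(d["img"][145:235,175:395],None,fx=3.5,fy=3.5,interpolation=cv2.INTER_CUBIC)
b=cv2.resize(s["img"][130:220,280:370],(280,280),interpolation=cv2.INTER_CUBIC)
b2=cv2.resize(s["img"][230:300,290:360],(280,280),interpolation=cv2.INTER_CUBIC)
c=np.zeros((600,770,3),np.uint8);c[:a.shape[0]]=a[:, :770];c[316:596,:280]=b;c[316:596,290:570]=b2
cv2.imwrite("pics/crop.png",c)
P=cloud(d)
for u,v in [(337,203),(384,203),(385,215),(337,215),(360,209),(195,200),(265,195),(263,222),(237,192)]: print(u,v,P[v,u].round(),ray(d,u,v,36).round())
E
```

```text
337 203 [488.  37.   8.] [487.  38.  36.]
384 203 [ 484. -136.   -1.] [ 482. -129.   36.]
385 215 [ 440. -137.    1.] [ 440. -131.   36.]
337 215 [444.  38.   1.] [444.  39.  36.]
360 209 [464. -46.   9.] [463. -44.  36.]
195 200 [511. 557.  13.] [510. 549.  36.]
265 195 [523. 299.  15.] [522. 295.  36.]
263 222 [425. 308.  14.] [425. 304.  36.]
237 192 [537. 402.  13.] [535. 396.  36.]
```

View pics/crop.png

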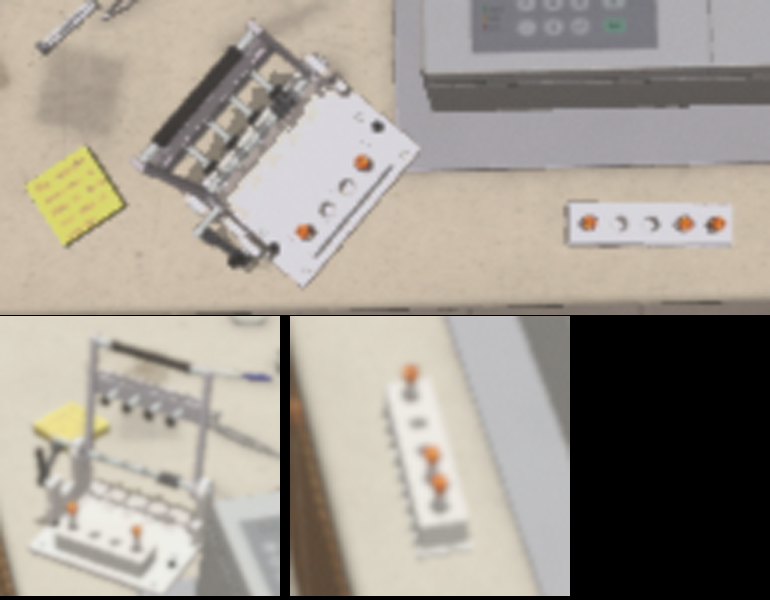

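The top crop shows caps in press wells 1 (305,231) and 4 (364,162), with wells 2 and 3 empty. The catch is at lower-left (~(235,245)) and the lever is raised at upper-left. The rack holds tubes in slots 1, 4 and 5 (crop columns 589, 685, 716).

Run:
```python
from h import *
for n in("top0","side0"):
    d=load(n);h=cv2.cvtColor(d["img"],cv2.COLOR_BGR2HSV)
    m=cv2.inRange(h,(3,130,120),(18,255,255))
    k,l,st,ce=cv2.connectedComponentsWithStats(m)
    for i in range(1,k):
        u,v=ce[i]
        p=ray(d,u,v,68)
        if 5<=st[i,4]<60 and 300<p[0]<620 and -200<p[1]<450: print(n,st[i,4],(u.round(1),v.round(1)),p.round(1), ray(d,u,v,72)[:2].round(1))
d=load("top0");P=cloud(d)
g=cv2.cvtColor(d["img"],cv2.COLOR_BGR2GRAY)
# dark lever grip : z>180
reg=np.zeros(g.shape,bool);reg[140:230,205:300]=1
for lo,hi in((215,260),(120,200),(85,115)):
    q=P[reg&(P[...,2]>lo)&(P[...,2]<hi)]
    print(lo,len(q)); 
    if len(q): 
        c=q.mean(0);w,V=np.linalg.eigh(np.cov(q[:,:2].T));print(c.round(),np.sqrt(w).round(1),V[:,1].round(3), q.min(0).round(),q.max(0).round())
```

```text
top0 9 (np.float64(278.0), np.float64(191.0)) [532.2 244.1  68. ] [531.8 243.6]
top0 7 (np.float64(342.7), np.float64(208.0)) [467.1  19.5  68. ] [467.   19.7]
top0 8 (np.float64(370.1), np.float64(208.1)) [464.4 -75.5  68. ] [464.2 -75. ]
top0 7 (np.float64(379.6), np.float64(208.1)) [ 463.5 -108.2   68. ] [ 463.4 -107.6]
top0 7 (np.float64(261.3), np.float64(211.0)) [463.6 303.8  68. ] [463.5 303.1]
side0 5 (np.float64(326.6), np.float64(271.8)) [ 456.3 -115.1   68. ] [ 455.5 -118.5]
215 257
[578. 365. 238.] [ 4.3 49.3] [-0.748  0.664] [514. 304. 215.] [642. 424. 246.]
120 609
[587. 312. 173.] [27.3 96.4] [-0.459  0.888] [430. 161. 122.] [692. 418. 198.]
85 232
[538. 347.  96.] [24. 80.] [-0.76   0.649] [434. 167.  85.] [639. 418. 115.]
```

```bash
cat >> h.py <<'E'
def go(pos=None,yaw=None,tilt=None):
    """print tool-axes shift (cm) to pos, and turn (deg about tool axes) to tool-down with tool y at yaw deg"""
    s=telemetry.read_state(); w,x,y,z=s["ee_rot"]; A=R.from_quat([x,y,z,w])
    print("t",round(s["clock"],2),"pos",s["eef_pos"].round(1),"yaw",np.degrees(np.arctan2(*A.as_matrix()[1::-1,1])).round(2),"gap",round(s["finger_gap"],1),"F",s["ft_force"].round(1),"gf",round(s["gripper_force"],1))
    if pos is not None: print("shift before turn cm",(A.inv().apply(np.array(pos)-s["eef_pos"])/10).round(2))
    if yaw is not None:
        a=np.radians(yaw);M=np.array([[-np.sin(a),np.cos(a),0],[np.cos(a),np.sin(a),0],[0,0,-1]]).T
        M=np.c_[np.cross([np.cos(a),np.sin(a),0],[0,0,-1]),[np.cos(a),np.sin(a),0],[0,0,-1]]
        B=R.from_matrix(M); print("turn",np.degrees((A.inv()*B).as_rotvec()).round(2))
        if pos is not None: print("shift after turn cm",(B.inv().apply(np.array(pos)-s["eef_pos"])/10).round(2))
E
python3 -c "
from h import *
go([440,-30,225],-1.6)"
```

```text
t 0.1 pos [ 131.7 -533.7  224.8] yaw -76.15 gap 85.6 F [ 0.1 -0.1 -1. ] gf 0.0
shift before turn cm [ 4.200e+01 -4.153e+01  4.000e-02]
turn [-5.000e-02 -6.000e-02 -7.455e+01]
shift after turn cm [ 5.121e+01  2.941e+01 -2.000e-02]
```

```bash
python3 -m pendant '[[0,0,0,3.5,-3.46,0,1],[0,0,0,3.5,-3.46,0,1],[0,0,0,3.5,-3.46,0,1],[0,0,0,3.5,-3.46,0,1],[0,0,0,3.5,-3.46,0,1]]'
python3 -m pendant '[[0,0,0,3.5,-3.46,0,1],[0,0,0,3.5,-3.46,0,1],[0,0,0,3.5,-3.46,0,1],[0,0,0,3.5,-3.46,0,1],[0,0,0,3.5,-3.46,0,1]]'
python3 -m pendant '[[0,0,0,3.5,-3.46,0,1],[0,0,0,3.5,-3.46,0,1],[0,0,-8.5,0,0,0,1],[0,0,-8.5,0,0,0,1],[0,0,-8.5,0,0,0,1]]'
python3 -m pendant '[[0,0,-8.5,0,0,0,1],[0,0,-8.5,0,0,0,1],[0,0,-8.5,0,0,0,1],[0,0,-8.5,0,0,0,1],[0,0,-8.5,0,0,0,1]]'
python3 -m pendant '[[0,0,-6.5,0,0,0,0.6],[0,0,0,0,0,0,0.6]]'
python3 - <<'E'
from h import *
go([440,-30,225],-1.6)
d=get_image("wrist"); np.savez("w1.npz",**d); cv2.imwrite("pics/w1.png",d["img"]); print(d["fx"],d["world_from_camera"].round(2))
E
```

```text
clock: 0.6
eef_pos: [260.7, -322.2, 225.1]
ee_rot: [-0.0, 0.993, 0.12, 0.0]
ft_force: [0.7, -0.6, 1.3]
finger_gap: 85.3
gripper_force: 0.0
clock: 1.1
eef_pos: [389.2, -112.3, 225.3]
ee_rot: [0.0, 0.993, 0.121, 0.0]
ft_force: [0.6, -0.2, -0.2]
finger_gap: 85.2
gripper_force: 0.0
clock: 1.6
eef_pos: [440.0, -29.7, 225.0]
ee_rot: [-0.0, 0.94, 0.34, -0.0]
ft_force: [0.1, 0.1, -0.6]
finger_gap: 85.6
gripper_force: 0.0
clock: 2.1
eef_pos: [439.9, -30.2, 225.1]
ee_rot: [-0.0, 0.754, 0.657, -0.0]
ft_force: [0.2, -0.7, -0.2]
finger_gap: 85.3
gripper_force: 0.0
clock: 2.3
eef_pos: [439.9, -30.2, 225.1]
ee_rot: [-0.0, 0.717, 0.697, -0.0]
ft_force: [-0.6, -0.2, -0.1]
finger_gap: 59.2
gripper_force: 0.0
t 2.3 pos [439.9 -30.2 225.1] yaw -1.59 gap 59.2 F [-0.6 -0.2 -0.1] gf 0.0
shift before turn cm [0.02 0.01 0.01]
turn [-0.03 -0.01  0.01]
shift after turn cm [0.02 0.01 0.01]
322.7568029501668 [[ 1.0000e+00 -3.0000e-02 -1.0000e-02  4.4227e+02]
 [-3.0000e-02 -9.6000e-01 -2.9000e-01  4.5620e+01]
 [-0.0000e+00  2.9000e-01 -9.6000e-01  3.7216e+02]
 [ 0.0000e+00  0.0000e+00  0.0000e+00  1.0000e+00]]
```

View pics/w1.png

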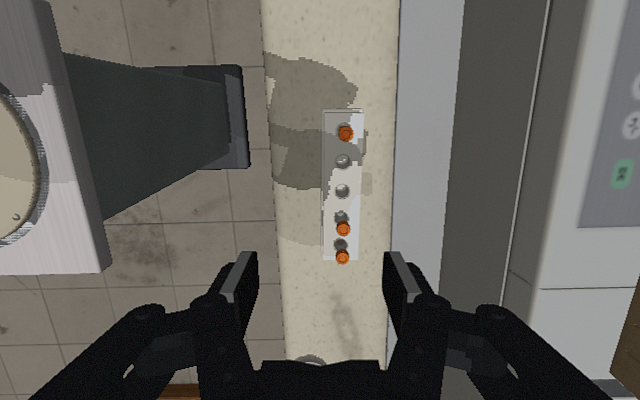

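The wrist view shows the rack with caps at (345,133), (343,229) and (343,257). Slots 2 and 3 are empty, as expected.

```bash
cat >> h.py <<'E'
def caps(d,z,amin=30):
    h=cv2.cvtColor(d["img"],cv2.COLOR_BGR2HSV); m=cv2.inRange(h,(3,130,90),(18,255,255)); out=[]
    for c in cv2.findContours(m,cv2.RETR_EXTERNAL,cv2.CHAIN_APPROX_NONE)[0]:
        if cv2.contourArea(c)>amin:
            (u,v),(a,b),t=cv2.minAreaRect(c); x,y=cv2.minEnclosingCircle(c)[0]
            M=cv2.moments(c);u,v=M["m10"]/M["m00"],M["m01"]/M["m00"]
            print("cap",round(u,1),round(v,1),cv2.contourArea(c),ray(d,u,v,z).round(1))
E
python3 - <<'E'
from h import *
caps(load("w1"),66)
go([466.5,19.7,120])
E
```

```text
cap 342.1 257.8 104.5 [ 461.1 -109.8   66. ]
cap 343.0 229.4 112.5 [462.3 -77.9  66. ]
cap 345.5 133.6 152.0 [465.2  17.9  66. ]
t 2.35 pos [439.9 -30.3 225.1] yaw -1.79 gap 52.1 F [-0.1 -0.  -1. ] gf 0.0
shift before turn cm [ 5.07  2.51 10.51]
```

```bash
python3 -m pendant '[[0,0,0,2.5,1.25,0,0.45],[0,0,0,2.5,1.25,0,0.45],[0,0,0,0,0,4,0.45],[0,0,0,0,0,4,0.45],[0,0,0,0,0,2,0.45]]'
python3 -c "
from h import *
go([466,18.8,64]);d=get_image('wrist');caps(d,66);cv2.imwrite('pics/w2.png',d['img'])"
```

```text
clock: 2.85
eef_pos: [465.1, 19.5, 122.6]
ee_rot: [-0.002, 0.718, 0.696, -0.001]
ft_force: [-0.3, -0.5, 0.1]
finger_gap: 38.4
gripper_force: 0.0
t 2.85 pos [465.1  19.5 122.6] yaw -1.82 gap 38.4 F [-0.3 -0.5  0.1] gf 0.0
shift before turn cm [-0.07  0.11  5.86]
cap 320.2 342.0 195.5 [462.3 -78.3  66. ]
cap 320.4 223.8 270.5 [465.4  17.8  66. ]
```

View pics/w2.png

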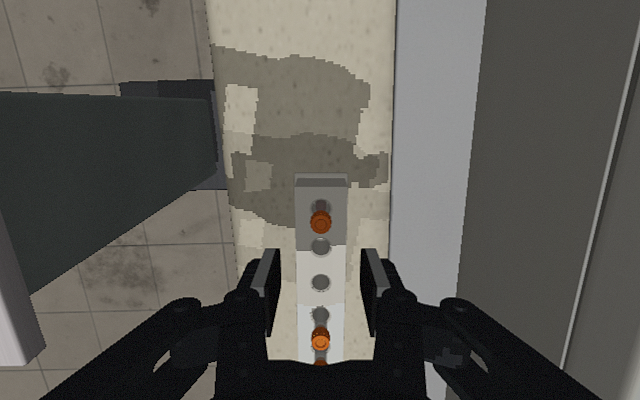

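The view shows the target cap at (320,222) between the open fingers and the next cap at (320,342). I'll use the cap's lower (far top-rim) edge to fix y more precisely.

```bash
cat >> h.py <<'E'
def rim(d,ztop,r=7.5,amin=60):
    """cap axis from the image-lower rim of the top disc (wrist cam looks from the other side) and mid column"""
    h=cv2.cvtColor(d["img"],cv2.COLOR_BGR2HSV); m=cv2.inRange(h,(3,130,60),(20,255,255))
    for c in cv2.findContours(m,cv2.RETR_EXTERNAL,cv2.CHAIN_APPROX_NONE)[0]:
        if cv2.contourArea(c)>amin:
            x,y,w,hh=cv2.boundingRect(c); p=ray(d,x+w/2-.5,y+hh-.5,ztop); q=ray(d,x+w/2-.5,y-.5,ztop)
            n=(q-p)[:2]/np.linalg.norm((q-p)[:2]); print("rim",(x,y,w,hh),p.round(1)[:2],"axis",(p[:2]+r*n).round(1))
E
python3 -c "
from h import *
d=get_image('wrist');rim(d,69);rim(load('w1'),69)"
```

```text
rim (313, 328, 18, 24) [462.1 -82.8] axis [462.3 -75.3]
rim (312, 211, 21, 24) [465.3  12. ] axis [465.5  19.5]
rim (156, 396, 45, 4) [ 260.9 -292.3] axis [ 262.1 -284.9]
rim (336, 249, 13, 16) [ 460.8 -116. ] axis [ 460.8 -108.5]
rim (337, 221, 13, 15) [462.  -83.3] axis [462.1 -75.8]
rim (339, 126, 14, 16) [465.  11.] axis [465.   18.5]
```

```bash
python3 -m pendant '[[0,0,0,0,0.04,3,0.45],[0,0,0,0,0,2.86,0.45],[0,0,0,0,0,0,0],[0,0,0,0,0,0,0],[0,0,0,0,0,0,0]]' 30
python3 -m pendant '[[0,0,0,0,0,0,0],[0,0,0,0,0,0,0]]' 30
```

```text
clock: 3.45
eef_pos: [467.9, 18.8, 68.5]
ee_rot: [0.001, 0.717, 0.697, 0.001]
ft_force: [-1.0, -0.4, 1.1]
finger_gap: 0.1
gripper_force: 0.0
clock: 3.65
eef_pos: [467.3, 18.9, 67.6]
ee_rot: [0.001, 0.717, 0.697, 0.0]
ft_force: [-0.6, -0.0, 0.0]
finger_gap: -0.1
gripper_force: 0.0
```

```bash
python3 -m pendant '[[0,0,0,0,0,0,0.3],[0,0,0,0,0,0,0.3],[0,0,0,0,0,-4,0.45],[0,0,0,0,0,-4,0.45],[0,0,0,0,0,0,0.45]]'
python3 -c "
from h import *
d=get_image('wrist');rim(d,69);s=get_image('side')
go([465.5,19.5,64])
T=get_image('top')
c=np.zeros((600,640,3),np.uint8);c[:400]=d['img'];c[400:,:240]=cv2.resize(s['img'][220:300,280:376],(240,200));c[400:,250:640]=cv2.resize(T['img'][190:230,320:398],(390,200))
cv2.imwrite('pics/w3.png',c)"
```

```text
clock: 4.15
eef_pos: [469.0, 18.6, 151.0]
ee_rot: [0.004, 0.717, 0.697, 0.002]
ft_force: [0.1, -0.4, -0.7]
finger_gap: 38.2
gripper_force: 0.0
rim (307, 335, 16, 20) [ 461.5 -114.3] axis [ 461.7 -106.8]
rim (306, 304, 17, 21) [462.1 -83.4] axis [462.3 -75.9]
rim (305, 198, 19, 20) [465.3  12.1] axis [465.6  19.6]
t 4.25 pos [466.9  19.  147. ] yaw -1.65 gap 38.7 F [ 0.   0.1 -1.1] gf 0.0
shift before turn cm [ 0.05 -0.15  8.3 ]
```

View pics/w3.png

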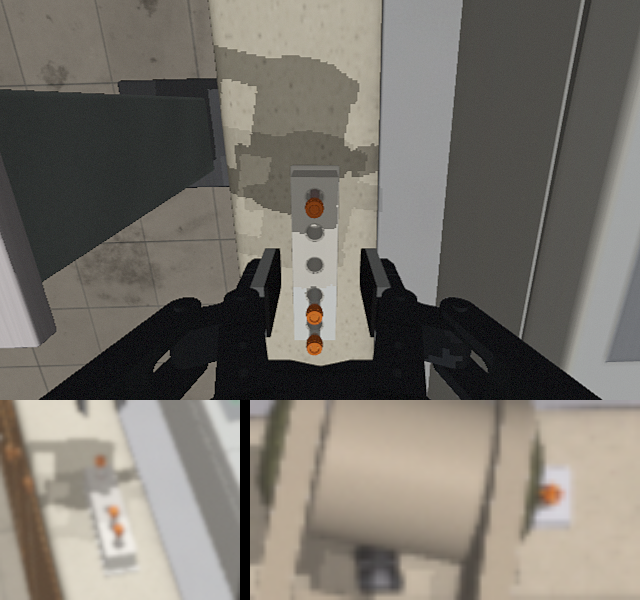

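The tube is still upright and unmoved in slot 1, cap at (314,205). The closing simply missed it, probably because the fingers closed while the arm was still moving. I'll retry with settled motion and check before closing.

```bash
python3 -m pendant '[[0,0,0,0.05,-0.15,3,0.45],[0,0,0,0,0,3,0.45],[0,0,0,0,0,2.2,0.45],[0,0,0,0,0,0,0.45],[0,0,0,0,0,0,0.45]]' 30
python3 -c "
from h import *
go([465.5,19.5,64]);d=get_image('wrist');rim(d,69)
s=telemetry.read_state()['eef_pos'];print(proj(d,s),proj(d,s-[0,0,22]),proj(d,[465.5,19.5,69]))
S=get_image('side');cv2.imwrite('pics/s4.png',np.vstack([cv2.resize(S['img'][200:300,270:400],(520,400)),cv2.resize(d['img'][150:],(512,200))[:, :].copy() if 0 else cv2.copyMakeBorder(cv2.resize(d['img'][150:],(512,200)),0,0,0,8,0)]))"
```

```text
clock: 4.8
eef_pos: [465.1, 19.5, 64.4]
ee_rot: [-0.001, 0.717, 0.697, -0.001]
ft_force: [1.0, -0.1, 0.7]
finger_gap: 38.5
gripper_force: 0.0
t 4.8 pos [465.1  19.5  64.4] yaw -1.65 gap 38.5 F [ 1.  -0.1  0.7] gf 0.0
shift before turn cm [-0.    0.04  0.04]
rim (306, 246, 29, 32) [465.2  12.6] axis [465.4  20.1]
(np.float64(320.3924506045321), np.float64(261.2691583769376)) (np.float64(320.401703447717), np.float64(243.14079510491362)) (np.float64(320.22455805028625), np.float64(264.98161894719345))
```

View pics/s4.png

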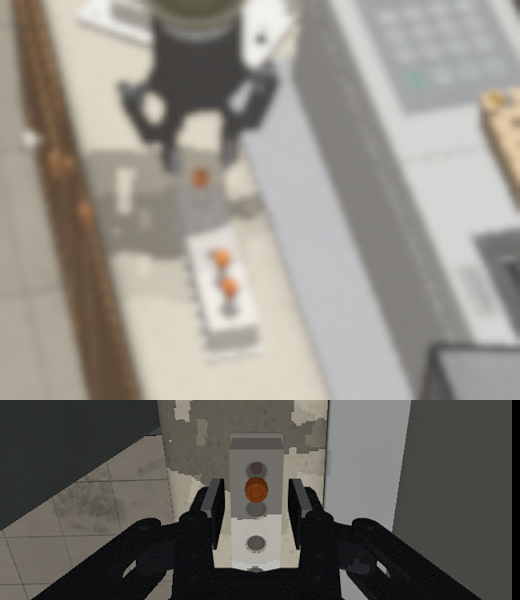

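The cap sits squarely between the pads (wrist ~(256,490) in the composite) and the arm is settled, so I can close now.

```bash
python3 -m pendant '[[0,0,0,0,0,0,0.3],[0,0,0,0,0,0,0.18],[0,0,0,0,0,0,0.1]]' 30; python3 -m pendant '[[0,0,0,0,0,0,0.1],[0,0,0,0,0,0,0.05]]' 30
python3 -m pendant '[[0,0,0,0,0,0,0],[0,0,0,0,0,0,0]]' 30
```

```text
clock: 5.2
eef_pos: [465.5, 19.5, 65.2]
ee_rot: [0.0, 0.717, 0.697, 0.0]
ft_force: [0.5, 1.0, 0.4]
finger_gap: 8.5
gripper_force: 0.0
clock: 5.4
eef_pos: [465.4, 19.5, 64.8]
ee_rot: [0.0, 0.717, 0.697, 0.0]
ft_force: [-0.9, 0.6, 0.9]
finger_gap: 4.3
gripper_force: 0.0
clock: 5.6
eef_pos: [465.4, 19.5, 64.7]
ee_rot: [-0.0, 0.717, 0.697, -0.0]
ft_force: [0.5, 0.6, -0.0]
finger_gap: -0.0
gripper_force: 0.0
```

```bash
python3 -c "
from h import *
d=get_image('wrist');rim(d,69);np.savez('w5.npz',**d)
P=cloud(d)
for v in range(235,300,6): print(v,[P[v,u].round().tolist() for u in (308,320,332)])
cv2.imwrite('pics/w5.png',cv2.resize(d['img'][200:400,200:440],(720,600)))"
```

```text
235 [[459.0, 20.0, 33.0], [466.0, 23.0, 41.0], [473.0, 20.0, 34.0]]
241 [[458.0, 16.0, 33.0], [466.0, 23.0, 49.0], [473.0, 15.0, 32.0]]
247 [[460.0, 31.0, 74.0], [466.0, 31.0, 73.0], [472.0, 31.0, 74.0]]
253 [[461.0, 31.0, 80.0], [466.0, 31.0, 81.0], [471.0, 31.0, 80.0]]
259 [[461.0, 31.0, 86.0], [466.0, 31.0, 87.0], [471.0, 31.0, 86.0]]
265 [[461.0, 31.0, 91.0], [466.0, 32.0, 92.0], [471.0, 31.0, 91.0]]
271 [[461.0, 32.0, 97.0], [466.0, 31.0, 96.0], [471.0, 31.0, 97.0]]
277 [[461.0, 31.0, 101.0], [466.0, 30.0, 100.0], [471.0, 31.0, 102.0]]
283 [[462.0, 32.0, 106.0], [466.0, 31.0, 105.0], [470.0, 31.0, 106.0]]
289 [[462.0, 33.0, 111.0], [466.0, 29.0, 107.0], [470.0, 32.0, 111.0]]
295 [[462.0, 33.0, 116.0], [466.0, 26.0, 105.0], [470.0, 31.0, 114.0]]
```

View pics/w5.png

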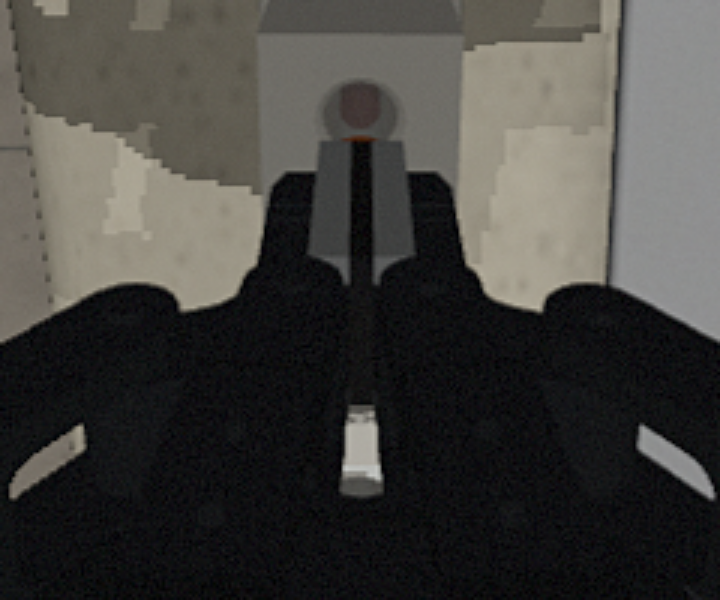

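The depth map puts the closed pad tips at z≈72, level with the cap tops. So they are about 30 mm farther back than the stated tool offset (about 8 mm behind the reported TCP, not 22 ahead). The fingers closed just above the cap, and xy is right. I'll open and go 29 mm lower, watching the force.

```bash
python3 -m pendant '[[0,0,0,0,0,0,0.45],[0,0,0,0,0,0,0.45],[0,0,0,0,0,0,0.45]]' 30; python3 -m pendant '[[0,0,0,0,0,0.5,0.45],[0,0,0,0,0,0.5,0.45],[0,0,0,0,0,0.5,0.45],[0,0,0,0,0,0,0.45]]'; python3 -m pendant '[[0,0,0,0,0,0.6,0.45],[0,0,0,0,0,0.7,0.45],[0,0,0,0,0,0,0.45]]';python3 -m pendant '[[0,0,0,0,0,0,0],[0,0,0,0,0,0,0],[0,0,0,0,0,0,0]]' 30
```

```text
clock: 5.95
eef_pos: [465.4, 19.5, 64.7]
ee_rot: [-0.0, 0.717, 0.697, 0.0]
ft_force: [-0.7, -0.4, 0.4]
finger_gap: 38.0
gripper_force: 0.0
clock: 6.35
eef_pos: [465.0, 19.6, 48.9]
ee_rot: [-0.001, 0.717, 0.697, -0.0]
ft_force: [0.6, -0.3, 0.2]
finger_gap: 38.5
gripper_force: 0.0
clock: 6.65
eef_pos: [464.9, 19.6, 35.8]
ee_rot: [-0.001, 0.717, 0.697, -0.0]
ft_force: [-0.4, -0.5, 0.6]
finger_gap: 38.7
gripper_force: 0.0
clock: 6.95
eef_pos: [465.5, 19.5, 36.9]
ee_rot: [0.0, 0.717, 0.697, 0.0]
ft_force: [-0.6, -0.2, 0.1]
finger_gap: 13.5
gripper_force: 33.0
```

```bash
python3 -m pendant '[[0,0,0,0,0,-2,0],[0,0,0,0,0,-3,0],[0,0,0,0,0,-3,0],[0,0,0,0,0,-2.5,0],[0,0,0,0,0,0,0]]' 30; python3 -c "
from h import *
go([509,263.4,142],48.9)"
```

```text
clock: 7.45
eef_pos: [466.8, 19.3, 144.7]
ee_rot: [0.003, 0.717, 0.697, 0.002]
ft_force: [-0.8, 0.7, -0.3]
finger_gap: 13.8
gripper_force: 33.0
t 7.45 pos [466.8  19.3 144.7] yaw -1.64 gap 13.8 F [-0.8  0.7 -0.3] gf 33.0
shift before turn cm [24.52  3.52  0.27]
turn [  0.32   0.22 -50.54]
shift after turn cm [12.87 21.17  0.27]
```

```bash
python3 -m pendant '[[0,0,0,4.08,0.59,0,0],[0,0,0,4.08,0.59,0,0],[0,0,0,4.08,0.59,0,0],[0,0,0,4.08,0.59,0,0],[0,0,0,4.08,0.59,0,0]]' >/dev/null;python3 -m pendant '[[0,0,0,4.08,0.59,0,0],[0,0,-8.4,0,0,0,0],[0,0,-8.4,0,0,0,0],[0,0,-8.4,0,0,0,0],[0,0,-8.4,0,0,0,0]]' >/dev/null;python3 -m pendant '[[0,0,-8.4,0,0,0,0],[0,0,-8.4,0,0,0,0],[0,0,0,0,0,0,0],[0,0,0,0,0,0,0]]'
python3 -c "
from h import *
go([509,263.4,142],48.9);d=get_image('wrist');np.savez('w6.npz',**d);rim(d,75);cv2.imwrite('pics/w6.png',d['img'])
for w in [(463.5,303.1),(486.3,283.3),(509,263.4),(531.8,243.6)]: print(proj(d,[*w,40]),proj(d,[*w,75]))"
```

```text
clock: 8.85
eef_pos: [507.6, 263.1, 141.1]
ee_rot: [-0.0, 0.354, 0.935, -0.0]
ft_force: [-1.0, 0.2, -0.0]
finger_gap: 13.4
gripper_force: 32.9
t 8.85 pos [507.6 263.1 141.1] yaw 48.53 gap 13.4 F [-1.   0.2 -0. ] gf 32.9
shift before turn cm [-0.09  0.11 -0.09]
turn [-0.04 -0.03 -0.37]
shift after turn cm [-0.09  0.11 -0.09]
rim (304, 272, 33, 40) [566.6 211.8] axis [561.  216.8]
rim (310, 117, 21, 23) [468.4 298.6] axis [462.8 303.5]
(np.float64(320.172764711256), np.float64(125.40419792020585)) (np.float64(320.2030331324761), np.float64(128.9894610497337))
(np.float64(320.49816472696716), np.float64(165.27642291954504)) (np.float64(320.5772544802841), np.float64(174.8489730745197))
(np.float64(320.62584784775004), np.float64(202.40361778337788)) (np.float64(320.7206960001802), np.float64(217.08660167558716))
(np.float64(320.9146504816484), np.float64(237.0792036770141)) (np.float64(321.04697303596424), np.float64(256.1368366037923))
```

View pics/w6.png

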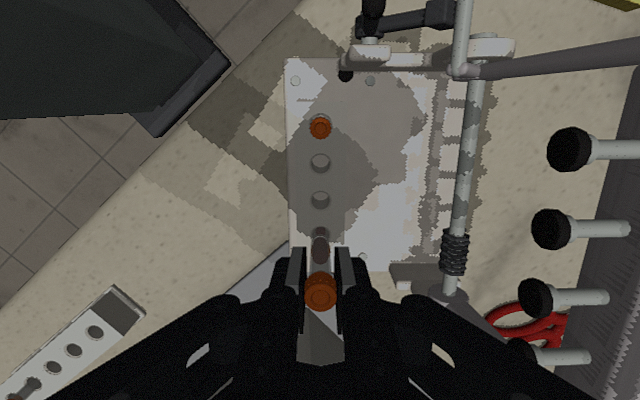

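The view shows empty well mouths at (320,162) and (320,199), the well-1 cap at (320,127) and the held cap at (320,291) in the fingers. The catch tab is at top centre (~(375,15)).

Run:
```python
from h import *
d=load("w6");g=cv2.cvtColor(d["img"],cv2.COLOR_BGR2GRAY)
s=np.array([507.6,263.1])
for z in(110,175,141): print(z,proj(d,[*s,z]))
x0,y0=300,142;k=8
c=cv2.resize(g[y0:215,x0:342],None,fx=k,fy=k,interpolation=cv2.INTER_CUBIC)
for r in range(150,212,3): print(r,g[r,306:336:1].tolist())
for t in range(0,1): pass
print([int(v) for v in g[225:262,320]])
```

```text
110 (np.float64(318.91931124665064), np.float64(235.54487174033804))
175 (np.float64(318.41248652865653), np.float64(298.60939397407327))
141 (np.float64(318.7257804717849), np.float64(259.62602923150433))
150 [91, 93, 91, 90, 90, 90, 91, 91, 94, 90, 90, 93, 92, 92, 91, 90, 92, 91, 91, 91, 90, 89, 91, 93, 92, 92, 92, 91, 94, 93]
153 [93, 92, 90, 90, 90, 92, 90, 88, 91, 95, 88, 84, 83, 77, 77, 79, 76, 82, 91, 94, 93, 92, 91, 91, 91, 90, 90, 91, 90, 92]
156 [92, 92, 94, 92, 91, 90, 83, 70, 76, 87, 93, 95, 93, 94, 92, 93, 96, 95, 93, 88, 76, 70, 78, 90, 94, 89, 91, 93, 93, 88]
159 [93, 92, 92, 87, 82, 73, 86, 96, 97, 95, 92, 95, 94, 93, 94, 91, 92, 93, 93, 91, 93, 94, 87, 77, 81, 89, 91, 92, 91, 92]
162 [94, 93, 90, 83, 75, 62, 69, 88, 93, 90, 95, 94, 92, 95, 93, 94, 94, 91, 93, 93, 93, 93, 70, 56, 69, 80, 90, 94, 92, 91]
165 [90, 95, 90, 84, 74, 65, 53, 59, 67, 85, 92, 96, 94, 95, 92, 95, 95, 97, 97, 89, 73, 61, 53, 60, 74, 84, 87, 92, 91, 90]
168 [90, 92, 89, 87, 84, 78, 66, 59, 59, 63, 67, 61, 60, 64, 64, 63, 63, 65, 63, 59, 61, 56, 58, 71, 84, 85, 92, 90, 91, 92]
171 [90, 93, 89, 92
[... 1179 characters left out ...]
93, 94, 88, 72, 59, 54, 69, 77, 85, 92, 91, 91, 88]
201 [92, 92, 90, 85, 80, 70, 55, 61, 59, 64, 62, 60, 64, 64, 61, 64, 64, 60, 66, 63, 62, 59, 56, 63, 75, 85, 89, 91, 91, 89]
204 [91, 89, 92, 87, 84, 78, 74, 60, 62, 61, 63, 64, 63, 63, 64, 62, 65, 62, 61, 61, 60, 56, 67, 76, 81, 88, 88, 92, 93, 92]
207 [90, 90, 91, 91, 92, 86, 82, 86, 75, 65, 62, 67, 63, 63, 63, 64, 62, 61, 61, 63, 70, 81, 85, 88, 88, 91, 92, 92, 90, 89]
210 [91, 89, 92, 90, 92, 89, 89, 89, 88, 88, 89, 87, 87, 83, 84, 86, 88, 87, 83, 86, 88, 85, 91, 88, 90, 91, 90, 90, 92, 91]
[89, 73, 43, 43, 45, 41, 42, 44, 45, 57, 49, 84, 51, 41, 44, 41, 45, 46, 46, 44, 48, 45, 41, 43, 45, 44, 42, 47, 42, 47, 48, 44, 45, 44, 41, 48, 47]
```

Run:
```python
from h import *
d=load("w6");g=cv2.cvtColor(d["img"],cv2.COLOR_BGR2GRAY)
a=ray(d,320.2,163.4,40);b=ray(d,320.1,200.8,40);print(a,b,np.linalg.norm(a-b),np.degrees(np.arctan2(-(a-b)[0],(a-b)[1])))
for r in(228,232,236,240,244): print(r,g[r,303:340].tolist())
go([*b[:2],141],48.9)
```

```text
[485.04414388 284.10000047  40.        ] [507.70946266 263.975376    40.        ] 30.31034782162654 48.39800290488314
228 [90, 92, 90, 86, 90, 89, 87, 89, 89, 87, 80, 72, 68, 49, 39, 38, 45, 43, 43, 44, 40, 40, 60, 74, 76, 85, 93, 91, 89, 90, 88, 91, 90, 88, 89, 90, 90]
232 [82, 87, 89, 89, 88, 92, 91, 83, 75, 68, 59, 57, 52, 41, 43, 48, 45, 44, 43, 44, 45, 43, 50, 60, 59, 61, 72, 79, 87, 90, 90, 90, 89, 90, 89, 90, 88]
236 [151, 153, 152, 119, 122, 155, 123, 75, 73, 60, 58, 59, 54, 66, 97, 99, 83, 84, 97, 97, 74, 55, 60, 56, 59, 58, 71, 82, 88, 92, 90, 91, 87, 90, 87, 88, 85]
240 [151, 151, 148, 150, 150, 150, 152, 148, 116, 75, 72, 51, 37, 40, 43, 41, 47, 41, 46, 45, 43, 42, 43, 50, 60, 67, 78, 86, 91, 89, 90, 89, 88, 101, 114, 112, 109]
244 [152, 152, 153, 148, 150, 149, 154, 135, 99, 77, 51, 40, 43, 46, 41, 39, 43, 44, 46, 48, 45, 40, 45, 38, 43, 58, 132, 160, 153, 149, 156, 162, 161, 163, 162, 163, 161]
t 8.9 pos [507.7 263.1 141.3] yaw 48.55 gap 12.9 F [-0.9  0.7 -0.1] gf 32.9
shift before turn cm [0.05 0.07 0.03]
turn [-0.03 -0.02 -0.35]
shift after turn cm [0.05 0.07 0.03]
```

```bash
python3 -m pendant '[[0,0,0,0.05,0.02,2,0],[0,0,0,0,0,2,0],[0,0,0,0,0,2,0],[0,0,0,0,0,0.6,0],[0,0,0,0,0,0,0]]' 30; python3 -m pendant '[[0,0,0,0,0,0.4,0],[0,0,0,0,0,0.4,0],[0,0,0,0,0,0.4,0],[0,0,0,0,0,0,0]]'
```

```text
clock: 9.4
eef_pos: [507.3, 263.6, 75.2]
ee_rot: [-0.001, 0.353, 0.936, -0.0]
ft_force: [-0.3, 0.5, 0.3]
finger_gap: 13.6
gripper_force: 32.9
clock: 9.8
eef_pos: [507.3, 263.6, 63.4]
ee_rot: [-0.0, 0.352, 0.936, -0.0]
ft_force: [-0.5, 0.1, -0.7]
finger_gap: 13.4
gripper_force: 32.9
```

```bash
python3 -m pendant '[[0,0,0,0,0,0.5,0],[0,0,0,0,0,0.5,0],[0,0,0,0,0,0.4,0],[0,0,0,0,0,0,0]]'; python3 -c "
from h import *
go([508,263,43.4],48.9)"
```

```text
clock: 10.2
eef_pos: [507.3, 263.5, 49.0]
ee_rot: [-0.0, 0.352, 0.936, -0.0]
ft_force: [0.1, 0.4, -0.6]
finger_gap: 13.5
gripper_force: 32.9
t 10.2 pos [507.3 263.5  49. ] yaw 48.75 gap 13.5 F [ 0.1  0.4 -0.6] gf 32.9
shift before turn cm [-0.08  0.01  0.56]
turn [-0.06 -0.03 -0.15]
shift after turn cm [-0.08  0.01  0.56]
```

```bash
python3 -m pendant '[[0,0,0,0,0,0.3,0],[0,0,0,0,0,0.25,0],[0,0,0,0,0,0,0]]'; python3 -m pendant '[[0,0,0,0,0,0,0.2],[0,0,0,0,0,0,0.4],[0,0,0,0,0,0,0.4],[0,0,0,0,0,-3,0.4],[0,0,0,0,0,-3,0.4]]'; python3 -m pendant '[[0,0,0,0,0,-4,0.4],[0,0,0,0,0,0,0.4]]'
python3 -c "
from h import *
go([462.5,-75.5,144],-1.6);d=get_image('wrist');rim(d,75)"
```

```text
clock: 10.5
eef_pos: [507.4, 263.6, 43.9]
ee_rot: [-0.0, 0.352, 0.936, -0.0]
ft_force: [-0.0, 0.5, -0.4]
finger_gap: 13.1
gripper_force: 32.9
clock: 11.0
eef_pos: [507.3, 263.5, 104.5]
ee_rot: [-0.001, 0.352, 0.936, -0.001]
ft_force: [-0.3, 0.8, 0.3]
finger_gap: 33.9
gripper_force: 0.0
clock: 11.2
eef_pos: [509.7, 264.3, 149.4]
ee_rot: [0.004, 0.352, 0.936, 0.003]
ft_force: [0.2, -0.2, -1.4]
finger_gap: 34.0
gripper_force: 0.0
t 11.2 pos [509.7 264.3 149.4] yaw 48.76 gap 34.0 F [ 0.2 -0.2 -1.4] gf 0.0
shift before turn cm [-18.85 -28.67   0.41]
turn [ 0.58  0.09 50.36]
shift after turn cm [-34.1   -3.77   0.54]
rim (0, 391, 20, 9) [461.5 -54.6] axis [457.4 -48.3]
rim (307, 234, 19, 21) [534.4 240.4] axis [528.8 245.3]
rim (307, 199, 19, 22) [513.9 258.5] axis [508.2 263.5]
rim (306, 115, 21, 22) [468.5 298.5] axis [462.9 303.5]
```

```bash
python3 -m pendant '[[0,0,8.4,0,0,0,0.4],[0,0,8.4,0,0,0,0.4],[0,0,8.4,0,0,0,0.4],[0,0,8.4,0,0,0,0.4],[0,0,8.4,0,0,0,0.4]]'>/dev/null; python3 -m pendant '[[0,0,8.4,0,0,0,0.4],[0,0,0,-4.87,-0.54,0,0.4],[0,0,0,-4.87,-0.54,0,0.4],[0,0,0,-4.87,-0.54,0,0.4],[0,0,0,-4.87,-0.54,0,0.4]]' >/dev/null; python3 -m pendant '[[0,0,0,-4.87,-0.54,0,0.4],[0,0,0,-4.87,-0.54,0,0.4],[0,0,0,-4.87,-0.54,0,0.4],[0,0,0,0,0,0,0.4],[0,0,0,0,0,0,0.4]]'
python3 -c "
from h import *
d=get_image('wrist');go([462.5,-75.5,36.9],-1.6);rim(d,69)"
```

```text
clock: 12.75
eef_pos: [459.4, -76.6, 143.4]
ee_rot: [-0.001, 0.718, 0.696, -0.0]
ft_force: [0.9, 0.7, -0.0]
finger_gap: 34.0
gripper_force: 0.0
t 12.8 pos [459.6 -75.6 143.6] yaw -1.68 gap 34.1 F [1.2 0.3 0.5] gf 0.0
shift before turn cm [1.000e-02 3.000e-01 1.067e+01]
turn [-0.08 -0.05 -0.08]
shift after turn cm [ 0.02  0.29 10.67]
rim (315, 241, 18, 21) [ 461.1 -115.9] axis [ 461.3 -108.4]
rim (314, 201, 19, 22) [461.6 -84.2] axis [461.8 -76.7]
```

```bash
python3 -m pendant '[[0,0,0,-0.05,0.26,3,0.4],[0,0,0,0,0,3,0.4],[0,0,0,0,0,2.5,0.4],[0,0,0,0,0,1.1,0.4],[0,0,0,0,0,1.07,0.4]]'; python3 -m pendant '[[0,0,0,0,0,0,0.4],[0,0,0,0,0,0,0],[0,0,0,0,0,0,0],[0,0,0,0,0,0,0]]' 30; python3 -m pendant '[[0,0,0,0,0,-2,0],[0,0,0,0,0,-3,0],[0,0,0,0,0,-3,0],[0,0,0,0,0,-2.5,0],[0,0,0,0,0,0,0]]'; python3 -c "
from h import *
go([485.3,283.8,142],48.6)"
```

```text
clock: 13.3
eef_pos: [462.4, -74.9, 36.5]
ee_rot: [-0.001, 0.716, 0.698, -0.0]
ft_force: [1.0, -0.0, 0.4]
finger_gap: 34.2
gripper_force: 0.0
clock: 13.7
eef_pos: [462.9, -76.6, 38.1]
ee_rot: [0.001, 0.717, 0.697, 0.0]
ft_force: [-0.7, 0.0, 0.6]
finger_gap: 13.5
gripper_force: 32.1
clock: 14.2
eef_pos: [463.9, -77.2, 145.8]
ee_rot: [0.003, 0.717, 0.697, 0.001]
ft_force: [0.3, -0.3, -0.5]
finger_gap: 13.3
gripper_force: 32.1
t 14.2 pos [463.9 -77.2 145.8] yaw -1.64 gap 13.3 F [ 0.3 -0.3 -0.5] gf 32.1
shift before turn cm [36.14  1.1   0.29]
turn [  0.28   0.31 -50.24]
shift after turn cm [22.27 28.49  0.38]
```

```bash
python3 -m pendant '[[0,0,0,4.52,0.14,0,0],[0,0,0,4.52,0.14,0,0],[0,0,0,4.52,0.14,0,0],[0,0,0,4.52,0.14,0,0],[0,0,0,4.52,0.14,0,0]]' >/dev/null;python3 -m pendant '[[0,0,0,4.52,0.14,0,0],[0,0,0,4.52,0.14,0,0],[0,0,0,4.52,0.14,0,0],[0,0,-8.4,0,0,0,0],[0,0,-8.4,0,0,0,0]]'>/dev/null;python3 -m pendant '[[0,0,-8.4,0,0,0,0],[0,0,-8.4,0,0,0,0],[0,0,-8.4,0,0,0,0],[0,0,-8.2,0,0,0,0],[0,0,0,0,0,0,0]]'; python3 -m pendant '[[0,0,0,0,0,0,0],[0,0,0,0,0,0,0]]' >/dev/null
python3 - <<'E'
from h import *
d=get_image("wrist");np.savez("w7.npz",**d);go([485.3,283.8,142],48.6);rim(d,75)
g=cv2.cvtColor(d["img"],cv2.COLOR_BGR2GRAY)
u,v=proj(d,[485.3,283.8,40]);print("pred well2",u,v)
u=int(u);v=int(v)
print("col",v-22,g[v-22:v+20,u].tolist());
for r in (v-2,v+2): print("row",u-16,g[r,u-16:u+17].tolist())
E
```

```text
clock: 15.7
eef_pos: [483.9, 284.4, 141.9]
ee_rot: [-0.0, 0.353, 0.936, -0.0]
ft_force: [-0.9, -0.0, 0.1]
finger_gap: 13.2
gripper_force: 32.1
t 15.95 pos [484.1 284.5 142.4] yaw 48.43 gap 13.2 F [-1.5 -0.1 -0.1] gf 32.1
shift before turn cm [-0.14  0.03  0.04]
turn [-0.01 -0.01 -0.17]
shift after turn cm [-0.14  0.03  0.04]
rim (305, 270, 31, 40) [542.3 233.7] axis [536.7 238.7]
rim (309, 163, 21, 22) [467.3 299.3] axis [461.7 304.3]
pred well2 319.53108420602797 202.56564552984378
col 180 [54, 46, 54, 46, 47, 60, 91, 93, 92, 93, 91, 94, 83, 75, 94, 97, 93, 94, 94, 96, 96, 95, 70, 63, 65, 65, 67, 68, 68, 64, 62, 86, 90, 93, 93, 92, 90, 92, 93, 89, 94, 93]
row 303 [95, 92, 92, 92, 95, 92, 87, 75, 64, 56, 59, 69, 84, 95, 98, 95, 96, 97, 95, 100, 95, 84, 72, 61, 58, 63, 75, 85, 91, 95, 96, 92, 90]
row 303 [93, 93, 92, 93, 93, 95, 85, 81, 68, 58, 63, 64, 65, 63, 66, 65, 65, 66, 66, 66, 62, 65, 63, 63, 63, 69, 80, 86, 92, 92, 91, 96, 93]
```

```bash
python3 -m pendant '[[0,0,0,-0.04,0,2,0],[0,0,0,0,0,2,0],[0,0,0,0,0,2,0],[0,0,0,0,0,0.6,0],[0,0,0,0,0,0,0]]' 30; python3 -m pendant '[[0,0,0,0,0,0.4,0],[0,0,0,0,0,0.4,0],[0,0,0,0,0,0.4,0],[0,0,0,0,0,0,0]]';python3 -m pendant '[[0,0,0,0,0,0.5,0],[0,0,0,0,0,0.5,0],[0,0,0,0,0,0.4,0],[0,0,0,0,0,0,0]]'
```

```text
clock: 16.45
eef_pos: [484.2, 284.2, 76.1]
ee_rot: [-0.001, 0.354, 0.935, -0.0]
ft_force: [-0.1, -0.4, 0.2]
finger_gap: 13.2
gripper_force: 32.1
clock: 16.85
eef_pos: [484.3, 284.2, 64.2]
ee_rot: [-0.0, 0.354, 0.935, -0.0]
ft_force: [0.3, -0.1, -0.5]
finger_gap: 13.3
gripper_force: 32.1
clock: 17.25
eef_pos: [484.1, 284.2, 49.8]
ee_rot: [-0.001, 0.354, 0.935, -0.0]
ft_force: [-0.0, -0.3, -1.3]
finger_gap: 13.5
gripper_force: 32.1
```

```bash
python3 -m pendant '[[0,0,0,0,0,0.3,0],[0,0,0,0,0,0.25,0],[0,0,0,0,0,0,0]]'; python3 -m pendant '[[0,0,0,0,0,0,0.2],[0,0,0,0,0,0,0.4],[0,0,0,0,0,0,0.4],[0,0,0,0,0,-3,0.4],[0,0,0,0,0,-3,0.4]]'; python3 -m pendant '[[0,0,0,0,0,-4,0.2],[0,0,0,0,-3,-4,0],[0,0,0,0,-3,-3,0],[0,0,0,0,0,0,0],[0,0,0,0,0,0,0]]'
python3 - <<'E'
from h import *
d=get_image("wrist");np.savez("w8.npz",**d);go();rim(d,75)
T=get_image("side");np.savez("s8.npz",**T);t=get_image("top");np.savez("t8.npz",**t)
a=cv2.resize(T["img"][130:220,280:370],(240,200));b=cv2.resize(t["img"][170:240,200:300],(286,200))
c=np.zeros((600,640,3),np.uint8);c[:400]=d["img"];c[400:,:240]=a;c[400:,250:536]=b
cv2.imwrite("pics/w8.png",c)
E
```

```text
clock: 17.55
eef_pos: [484.3, 284.2, 44.7]
ee_rot: [-0.0, 0.354, 0.935, -0.0]
ft_force: [-0.7, 0.5, -0.5]
finger_gap: 13.1
gripper_force: 32.1
clock: 18.05
eef_pos: [484.1, 284.1, 105.3]
ee_rot: [-0.001, 0.354, 0.935, -0.001]
ft_force: [-0.3, -0.4, 0.4]
finger_gap: 34.2
gripper_force: 0.0
clock: 18.55
eef_pos: [444.7, 239.2, 215.6]
ee_rot: [0.001, 0.354, 0.935, 0.001]
ft_force: [-0.4, -0.2, -0.4]
finger_gap: 0.1
gripper_force: 0.0
t 18.6 pos [444.7 239.4 214.6] yaw 48.54 gap 0.1 F [-0.1  0.   0.3] gf 0.0
rim (0, 306, 34, 27) [ 349.9 -106.3] axis [ 345.8 -100. ]
rim (373, 239, 15, 16) [534.4 239.8] axis [528.5 244.5]
rim (375, 212, 14, 16) [513.  258.6] axis [507.1 263.2]
rim (376, 181, 15, 16) [489.6 278.7] axis [483.7 283.3]
rim (377, 148, 17, 17) [467.2 298.6] axis [461.3 303.2]
```

View pics/w8.png

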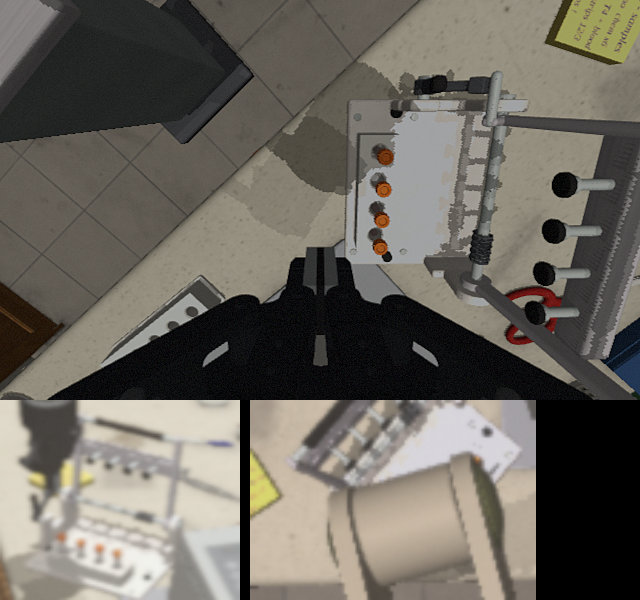

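All four caps now stand in a row at (385,157), (384,188), (382,220) and (380,246). The dark catch is near (430,86), outside the left cheek. I'll now locate the tab and grip bar from the depth map in press coordinates.

```bash
cat >> h.py <<'E'
O=np.array([502.9,281.5]);a_=np.radians(48.5);XP=np.array([np.cos(a_),np.sin(a_)]);YP=np.array([-np.sin(a_),np.cos(a_)])
def topress(P): q=P[...,:2]-O; return np.stack([q@XP,q@YP,P[...,2]],-1)
def world(x,y,z): return np.array([*(O+x*XP+y*YP),z])
E
python3 - <<'E'
from h import *
d=load("w8");P=topress(cloud(d));h=cv2.cvtColor(d["img"],cv2.COLOR_BGR2HSV)
for r in range(70,104,3):
    print(r,[(u,*P[r,u].round().astype(int).tolist(),int(h[r,u,2])) for u in range(412,504,9)])
print(topress(np.array([444.7,239.4,214.6])))
E
```

```text
70 [(412, 27, 124, -1, 152), (421, 37, 124, -3, 151), (430, 46, 124, -1, 148), (439, 56, 124, -2, 150), (448, 65, 124, -1, 140), (457, 74, 124, -1, 142), (466, 84, 124, -1, 151), (475, 93, 124, -2, 151), (484, 104, 124, -3, 152), (493, 112, 124, -2, 155), (502, 122, 124, -2, 151)]
73 [(412, 27, 121, -1, 153), (421, 37, 121, -2, 152), (430, 46, 121, -2, 153), (439, 57, 121, -4, 159), (448, 65, 121, -1, 100), (457, 75, 121, -2, 149), (466, 85, 121, -2, 150), (475, 94, 121, -1, 152), (484, 103, 121, 0, 149), (493, 59, 112, 106, 74), (502, 64, 112, 108, 137)]
76 [(412, 27, 118, 1, 97), (421, 15, 113, 73, 84), (430, 23, 113, 74, 155), (439, 13, 109, 123, 18), (448, 66, 118, -2, 105), (457, 75, 118, -2, 150), (466, 85, 118, -2, 151), (475, 94, 118, -1, 126), (484, 52, 110, 107, 90), (493, 59, 110, 106, 103), (502, 65, 110, 108, 133)]
79 [(412, 28, 115, -1, 100), (421, 15, 110, 73, 49), (430, 13, 108, 105, 12), (439, 13, 107, 124, 23), (448, 66, 115, -2, 108), (457, 76, 115, -2, 152), (466, 85, 115, -1, 168), (475, 47, 108, 104, 49), (484, 51, 108, 110, 59), (493, 59, 108, 107, 112), (502, 
[... 1534 characters left out ...]
91), (466, 87, 97, 0, 101), (475, 97, 97, -2, 103), (484, 107, 97, -2, 101), (493, 61, 95, 107, 135), (502, 80, 96, 84, 111)]
100 [(412, -70, 91, 363, 89), (421, 16, 93, 76, 147), (430, 24, 93, 76, 151), (439, 32, 93, 74, 135), (448, 52, 94, 42, 138), (457, 60, 94, 44, 128), (466, 69, 94, 43, 78), (475, 68, 94, 62, 71), (484, 68, 93, 79, 78), (493, 61, 93, 108, 150), (502, 76, 93, 93, 162)]
103 [(412, 9, 91, 75, 112), (421, 17, 91, 75, 163), (430, 24, 91, 76, 163), (439, 31, 91, 78, 144), (448, 51, 91, 44, 164), (457, 60, 91, 44, 164), (466, 67, 91, 46, 56), (475, 67, 91, 65, 59), (484, 68, 91, 79, 92), (493, 61, 91, 109, 155), (502, 76, 91, 94, 160)]
[-70.09552265  15.69291892 214.6       ]
```

Run:
```python
from h import *
d=load("w8");P=topress(cloud(d));c=np.array([-70.1,15.7,214.6])
for r in range(244,300,5):
    print(r,[tuple((P[r,u]-c).round().astype(int).tolist()) for u in range(284,357,8)])
go(world(37,104,190),48.5)
t=load("t8");Q=topress(cloud(load("top0")));m=(Q[...,2]>205)&(abs(Q[...,1])<90)&(Q[...,0]>60)&(Q[...,0]<160)
print(Q[m].mean(0),Q[m].min(0),Q[m].max(0))
m=(P[...,2]>150)&(P[...,0]>40)&(P[...,0]<150);print(P[m].min(0),P[m].max(0))
```

```text
244 [(-43, -90, -216), (-33, -90, -215), (-24, -91, -216), (-14, -91, -217), (-4, -91, -216), (6, -91, -217), (16, -91, -217), (25, -88, -211), (34, -85, -205), (41, -75, -182)]
249 [(-44, -98, -217), (-34, -97, -216), (-24, -97, -216), (-5, 11, 12), (-1, 11, 12), (2, 11, 12), (6, 11, 12), (25, -94, -210), (34, -91, -204), (44, -92, -206)]
254 [(-44, -104, -217), (-34, -104, -216), (-24, -104, -215), (-5, 12, 18), (-1, 11, 17), (2, 11, 18), (6, 11, 18), (25, -101, -210), (35, -98, -204), (44, -98, -204)]
259 [(-44, -111, -216), (-34, -111, -217), (-9, 7, 14), (-5, 11, 23), (-1, 11, 22), (2, 11, 22), (6, 11, 22), (10, 7, 15), (35, -105, -204), (44, -105, -204)]
264 [(-44, -119, -217), (-12, 7, 20), (-8, 7, 19), (-5, 12, 27), (-1, 11, 27), (2, 11, 27), (5, 11, 27), (9, 7, 18), (13, 7, 18), (45, -115, -210)]
269 [(-44, -125, -216), (-12, 7, 23), (-8, 7, 24), (-4, 11, 30), (-1, 11, 30), (2, 11, 31), (5, 11, 30), (9, 7, 24), (13, 7, 23), (45, -121, -208)]
274 [(-45, -132, -217), (-11, 7, 28), (-8, 7, 28), (-4, 11, 35), (-1, 11, 34), (2, 11, 34), (5, 11, 35), (9, 7, 28), (12, 7, 28), (46, 
[... 418 characters left out ...]
9), (10, 14, 49), (13, 12, 48)]
294 [(-12, 12, 50), (-9, 13, 51), (-6, 13, 52), (-4, 12, 51), (-1, 8, 43), (2, 7, 43), (4, 13, 51), (7, 13, 52), (10, 13, 52), (13, 12, 51)]
299 [(-12, 12, 53), (-9, 12, 53), (-6, 11, 52), (-4, 12, 53), (-1, 7, 45), (2, 5, 43), (4, 12, 54), (7, 12, 54), (10, 12, 53), (13, 12, 53)]
t 18.7 pos [444.7 239.6 213.8] yaw 48.57 gap -0.3 F [ 0.2 -0.3  0.6] gf 0.0
shift before turn cm [ 8.81 10.71  2.37]
turn [-0.1  -0.07  0.07]
shift after turn cm [ 8.82 10.7   2.38]
[111.75783246  -1.00083156 237.59502387] [100.06436911 -83.59430717 205.7709529 ] [122.39765633  79.87565996 246.10476072]
[ 73.06853519 -82.49909338 150.00807243] [126.50307284  81.46595138 217.02115612]
```

```bash
python3 -m pendant '[[0,0,0,2.2,2.68,0.6,0],[0,0,0,2.2,2.68,0.6,0],[0,0,0,2.2,2.68,0.6,0],[0,0,0,2.2,2.68,0.6,0],[0,0,0,0,0,0,0]]'; python3 -m pendant '[[0,0,0,0,0,2,0],[0,0,0,0,0,2,0],[0,0,0,0,0,2,0],[0,0,0,0,0,0,0]]' ; python3 -c "
from h import *
go(world(38,104,105),48.5);print(topress(telemetry.read_state()['eef_pos']))
d=get_image('wrist');P=topress(cloud(d));h=d['img'].max(-1)
m=(P[...,2]>95)&(P[...,2]<135)&(abs(P[...,1]-104)<14)&(P[...,0]>-10)&(P[...,0]<70)
q=P[m];print(len(q))
for lo in range(95,130,5):
  k=q[(q[:,2]>=lo)&(q[:,2]<lo+5)]
  if len(k): print(lo,k.min(0).round(),k.max(0).round())
"
```

```text
clock: 19.2
eef_pos: [448.9, 381.2, 188.1]
ee_rot: [-0.001, 0.352, 0.936, -0.001]
ft_force: [0.4, -0.6, -0.4]
finger_gap: -0.1
gripper_force: 0.0
clock: 19.6
eef_pos: [448.6, 377.0, 127.7]
ee_rot: [-0.002, 0.354, 0.935, -0.003]
ft_force: [-0.5, -0.6, 0.1]
finger_gap: 0.0
gripper_force: 0.0
t 19.6 pos [448.6 377.  127.7] yaw 48.55 gap 0.0 F [-0.5 -0.6  0.1] gf 0.0
shift before turn cm [-0.    0.26  2.27]
turn [-0.37 -0.13  0.05]
shift after turn cm [0.   0.24 2.27]
[ 35.55209512 103.98736553 127.69119213]
1901
95 [14. 99. 95.] [ 60. 111. 100.]
100 [ 13.  90. 100.] [ 65. 114. 105.]
105 [ 13.  90. 105.] [ 66. 114. 110.]
110 [ 12.  91. 110.] [ 63. 110. 115.]
115 [ 10. 102. 115.] [ 21. 111. 120.]
120 [  9.  99. 120.] [ 20. 111. 125.]
125 [ 14. 103. 125.] [ 16. 107. 126.]
```

```bash
python3 -m pendant '[[0,0,0,0.1,0.25,0.9,0],[0,0,0,0,0,0.9,0],[0,0,0,0,0,0,0]]'; python3 -m pendant '[[0,0,0,0,-0.8,0,0],[0,0,0,0,-0.8,0,0],[0,0,0,0,-0.6,0.1,0],[0,0,0,0,0,0,0]]'; python3 -m pendant '[[0,0,0,0,-0.6,0.2,0],[0,0,0,0,-0.5,0.2,0],[0,0,0,0,-0.5,0.25,0],[0,0,0,0,-0.5,0.25,0],[0,0,0,0,0,0,0]]'; python3 -c "
from h import *
go(world(-5,105,100),48.5);print(topress(telemetry.read_state()['eef_pos']))
d=get_image('wrist');P=topress(cloud(d))
m=(P[...,2]>78)&(P[...,2]<150)&(abs(P[...,1]-104)<14)&(P[...,0]>-60)&(P[...,0]<70)
q=P[m];print(len(q))
for lo in range(75,130,5):
  k=q[(q[:,2]>=lo)&(q[:,2]<lo+5)]
  if len(k): print(lo,k.min(0).round(),k.max(0).round(),np.histogram(k[:,0],np.arange(-60,71,10))[0])
"
```

```text
clock: 19.95
eef_pos: [450.2, 380.2, 111.9]
ee_rot: [-0.001, 0.354, 0.935, -0.001]
ft_force: [0.7, -0.5, -0.5]
finger_gap: -0.3
gripper_force: 0.0
clock: 20.35
eef_pos: [435.5, 363.3, 112.5]
ee_rot: [0.0, 0.354, 0.935, -0.0]
ft_force: [0.2, -0.0, -0.1]
finger_gap: -0.4
gripper_force: 0.0
clock: 20.85
eef_pos: [421.3, 347.5, 102.4]
ee_rot: [-0.001, 0.354, 0.935, -0.001]
ft_force: [0.3, 0.2, -0.4]
finger_gap: -0.1
gripper_force: 0.0
t 20.85 pos [421.3 347.5 102.4] yaw 48.54 gap -0.1 F [ 0.3  0.2 -0.4] gf 0.0
shift before turn cm [ 0.02 -0.04  0.24]
turn [-0.11 -0.04  0.04]
shift after turn cm [ 0.02 -0.04  0.24]
[ -4.59346584 104.83817312 102.3993616 ]
6337
75 [ 6. 90. 78.] [ 69. 111.  80.] [ 0  0  0  0  0  0  7 91 16  0  0  0 13]
80 [ 1. 90. 80.] [ 68. 111.  85.] [  0   0   0   0   0   0  94 142  35   0   0   0  11]
85 [-5. 99. 85.] [ 27. 111.  90.] [  0   0   0   0   0  20 175  41  47   0   0   0   0]
90 [-11. 101.  90.] [ 27. 111.  95.] [ 0  0  0  0  1 73 25 32 54  0  0  0  0]
95 [-18. 103.  95.] [ 28. 111. 100.] [ 0  0  0  0 23 26  0 12 71  0  0  0  0]
100 [-23.  91. 100.] [ 65. 114. 105.] [ 0  0  0 24 84  0  0  1 64  0  0 40  7]
105 [-22.  90. 105.] [ 66. 115. 110.] [  0   0   0  44 101   0   0  17  32  22   0 274 477]
110 [-16.  93. 110.] [ 62. 117. 115.] [  0   0   0   0  21  76  41  69 104  54   0   0   4]
115 [-17.  98. 115.] [ 36. 117. 120.] [  0   0   0   0  73 114 105 145 534 301   0   0   0]
120 [-17. 100. 120.] [ 30. 117. 125.] [  0   0   0   0  92 117 117  13  35   0   0   0   0]
125 [-17. 111. 125.] [ 10. 117. 130.] [  0   0   0   0  95 141 135   0   0   0   0   0   0]
```

```bash
python3 -m pendant '[[0,0,0,0,0,-0.8,0],[0,0,0,0,-0.5,-0.6,0],[0,0,0,0,-1.4,0,0],[0,0,0,0,-1.1,0,0],[0,0,0,0,0,0,0]]'; python3 -m pendant '[[0,0,0,0,0,0.8,0],[0,0,0,0,0,0.8,0],[0,0,0,0,0,0.6,0],[0,0,0,0,0,0.5,0],[0,0,0,0,0,0,0]]'; python3 -m pendant '[[0,0,0,0,0,0.3,0],[0,0,0,0,0,0,0]]'; python3 -c "
from h import *
go(world(-34,105,84),48.5);print(topress(telemetry.read_state()['eef_pos']))
d=get_image('wrist');P=topress(cloud(d))
m=(P[...,2]>70)&(P[...,2]<150)&(abs(P[...,1]-104)<14)&(P[...,0]>-70)&(P[...,0]<50)
q=P[m];print(len(q))
for lo in range(75,130,5):
  k=q[(q[:,2]>=lo)&(q[:,2]<lo+5)]
  if len(k): print(lo,k.min(0).round(),k.max(0).round(),np.histogram(k[:,0],np.arange(-70,51,10))[0])
"
```

```text
clock: 21.4
eef_pos: [401.5, 325.0, 117.4]
ee_rot: [-0.0, 0.354, 0.935, -0.0]
ft_force: [0.5, 0.5, 0.0]
finger_gap: -0.2
gripper_force: 0.0
clock: 21.9
eef_pos: [399.3, 322.8, 88.7]
ee_rot: [-0.003, 0.353, 0.935, -0.005]
ft_force: [-10.5, -17.1, 11.9]
finger_gap: -0.1
gripper_force: 11.5
clock: 22.1
eef_pos: [398.0, 321.6, 85.8]
ee_rot: [-0.003, 0.353, 0.935, -0.007]
ft_force: [-15.8, -23.8, 16.0]
finger_gap: -0.2
gripper_force: 16.2
t 22.1 pos [398.  321.6  85.8] yaw 48.62 gap -0.2 F [-15.8 -23.8  16. ] gf 16.2
shift before turn cm [-0.01  0.55  0.17]
turn [-0.88 -0.08  0.12]
shift after turn cm [-0.01  0.54  0.18]
[-39.44932281 105.11207893  85.82581826]
15671
75 [-3. 90. 75.] [ 26. 112.  80.] [  0   0   0   0   0   0   5 127 392  83   0   0]
80 [-10.  99.  80.] [ 23. 111.  85.] [  0   0   0   0   0   1  59 271  75  23   0   0]
85 [-21.  99.  85.] [ 23. 111.  90.] [  0   0   0   0   1  35 295  25  78  23   0   0]
90 [-45.  99.  90.] [ 23. 116.  95.] [  0   0   9  11  29 255  83   0  99  21   0   0]
95 [-51.  99.  95.] [ 23. 117. 100.] [  0   2  81  95 141 202   0   0  92  25   0   0]
100 [-52. 100. 100.] [ 22. 117. 105.] [  0  21 107 108 139   6   0   0  70  17   0   0]
105 [-52. 100. 105.] [ 27. 117. 110.] [  0  24 122 114  67   0   0  33  59  15   0   0]
110 [-52. 100. 110.] [ 27. 117. 115.] [  0  25 137 140  79   0   0  83 148  88   0   0]
115 [-52.  98. 115.] [ 26. 117. 120.] [  0  27 156 152  88   0   0 200 699 235   0   0]
120 [-52.  99. 120.] [ 25. 117. 125.] [  0  17  95 155  26   0   0   0  74 185   0   0]
125 [-49.  94. 125.] [-26. 118. 130.] [  0   0 103 549  13   0   0   0   0   0   0   0]
```

```bash
cat >> h.py <<'E'
def tab():
    d=get_image('wrist');P=topress(cloud(d));n=cv2.cvtColor(d['img'],cv2.COLOR_BGR2GRAY)<60
    for k in range(-30,16,4):
        q=P[n&(P[...,2]>72)&(P[...,2]<108)&(abs(P[...,1]-105)<4)&(abs(P[...,0]-k)<2)]
        if len(q): print(k,len(q),np.percentile(q[:,2],[10,50,90]).round(1))
E
python3 -c "
from h import *
tab();print(telemetry.read_state()['ft_force'])"; python3 -m pendant '[[0,0,0,0,0,-0.5,0],[0,0,0,0,0,-1,0],[0,0,0,0,0,0,0]]';  python3 -c "
from h import *
tab();print(topress(telemetry.read_state()['eef_pos']))"
```

```text
-22 117 [ 99.4 100.2 101.1]
-18 130 [96.7 98.3 99.7]
-14 113 [93.1 94.2 96.2]
-10 113 [90.6 91.8 92.9]
-6 111 [88.1 89.3 90.5]
-2 102 [85.7 86.8 87.8]
2 101 [83.1 84.4 85.6]
6 91 [80.8 81.9 82.9]
10 93 [78.3 79.3 80.5]
14 319 [76.5 86.4 99.4]
[-14.95242019 -23.77066043  16.81202678]
clock: 22.5
eef_pos: [403.1, 326.2, 102.7]
ee_rot: [0.001, 0.354, 0.935, 0.001]
ft_force: [0.0, -0.7, -0.3]
finger_gap: -0.1
gripper_force: 0.0
-26 1 [102.7 102.7 102.7]
-22 41 [100.9 103.3 105.5]
-18 52 [105.3 106.1 107. ]
-14 112 [102.7 104.2 105.9]
-10 100 [ 97.5  99.1 102.4]
-6 92 [94.3 95.8 97.4]
-2 95 [90.6 92.1 93.7]
2 83 [87.3 88.9 90.4]
6 83 [83.7 85.5 87. ]
10 82 [80.7 82.3 84. ]
14 72 [77.2 78.8 80.1]
[-32.88887614 104.54151358 102.18372511]
```

Pressing made the force point along the tab's end face, so the pads were just ahead of the tab end. I'll lift, shift 9 mm back, and press from above.

```bash
python3 -m pendant '[[0,0,0,0,0,-1.3,0],[0,0,0,0,0.9,0,0],[0,0,0,0,0,0.5,0],[0,0,0,0,0,0.5,0],[0,0,0,0,0,0,0]]'; python3 -m pendant '[[0,0,0,0,0,0.5,0],[0,0,0,0,0,0.5,0],[0,0,0,0,0,0.4,0],[0,0,0,0,0,0.2,0],[0,0,0,0,0,0,0]]'; python3 -c "
from h import *
print(topress(telemetry.read_state()['eef_pos']));tab()"
```

```text
clock: 23.05
eef_pos: [407.6, 332.2, 103.6]
ee_rot: [-0.001, 0.354, 0.935, -0.001]
ft_force: [-0.0, 0.5, -0.4]
finger_gap: 0.0
gripper_force: 0.0
clock: 23.55
eef_pos: [408.3, 332.5, 88.6]
ee_rot: [-0.0, 0.354, 0.935, -0.0]
ft_force: [0.5, -0.4, 0.3]
finger_gap: 0.1
gripper_force: 0.0
[-24.52941402 104.67057036  88.63785061]
-30 10 [85.  87.6 88.9]
-18 1 [85.5 85.5 85.5]
-14 65 [83.9 84.8 85.6]
-10 81 [82.4 83.3 84. ]
-6 103 [81.1 82.  82.8]
-2 110 [79.5 80.5 81.4]
2 99 [78.  79.  80.2]
6 101 [76.8 77.5 78.8]
10 213 [ 75.8  89.1 101. ]
14 241 [ 75.1  88.2 100.6]
```

```bash
python3 -m pendant '[[0,0,0,0,0,0.2,0],[0,0,0,0,0,0.2,0],[0,0,0,0,0,0,0]]'; python3 -m pendant '[[0,0,0,0,0,-2,0],[0,0,0,0,-1,-4,0],[0,0,0,-2,-1,-4,0],[0,0,0,0,0,0,0]]'; python3 -c "
from h import *
print(topress(telemetry.read_state()['eef_pos']));tab()
go(world(112,0,250),48.5)"
```

```text
clock: 23.9
eef_pos: [408.7, 332.6, 86.5]
ee_rot: [0.001, 0.354, 0.935, 0.001]
ft_force: [-3.5, -2.1, 14.7]
finger_gap: 0.1
gripper_force: 5.9
clock: 24.3
eef_pos: [412.5, 303.9, 189.8]
ee_rot: [0.004, 0.354, 0.935, 0.003]
ft_force: [0.6, 0.3, 0.4]
finger_gap: 0.2
gripper_force: 0.0
[-43.15367773  82.53485621 189.80594222]
-30 52 [88.  89.7 90.6]
-26 52 [89.1 90.  91. ]
-22 49 [86.9 88.5 89.8]
-18 49 [84.9 85.9 86.9]
-14 45 [83.6 84.3 85.5]
-10 46 [82.2 82.9 84. ]
-6 48 [81.  81.8 82.5]
-2 49 [78.9 80.3 81.3]
2 43 [77.8 78.9 79.6]
6 33 [77.1 77.7 78.5]
10 38 [75.3 76.5 92.4]
14 42 [74.4 81.5 94.8]
t 24.35 pos [411.2 304.1 187.1] yaw 48.48 gap 0.2 F [ 0.4  0.6 -0.4] gf 0.0
shift before turn cm [-8.37 15.62 -6.2 ]
turn [ 0.28  0.13 -0.02]
shift after turn cm [-8.36 15.59 -6.29]
```

```bash
python3 -m pendant '[[0,0,0,0,0,-4,0.4],[0,0,0,0,0,-4,0.4],[0,0,0,-2,2,0,0.4],[0,0,0,-2,3.4,0,0.4],[0,0,0,-2,3.4,0,0.4]]'; python3 -m pendant '[[0,0,0,-2.37,3.4,0,0.4],[0,0,0,0,3.4,0,0.4],[0,0,0,0,0,0,0.4],[0,0,0,0,0,0,0.4]]'; python3 -c "
from h import *
s=telemetry.read_state();print(topress(s['eef_pos']));go(world(112,0,204),48.5)
d=get_image('wrist');P=topress(cloud(d));n=cv2.cvtColor(d['img'],cv2.COLOR_BGR2GRAY)
for y in range(-60,75,10):
  q=P[(P[...,2]>215)&(P[...,2]<250)&(abs(P[...,1]-y)<5)&(P[...,0]>60)&(P[...,0]<170)]
  if len(q): print(y,len(q),np.percentile(q[:,0],[2,50,98]).round(),q[:,2].max().round())
"
```

```text
clock: 24.85
eef_pos: [514.1, 331.1, 263.9]
ee_rot: [-0.001, 0.354, 0.935, -0.0]
ft_force: [-0.5, 0.2, 0.2]
finger_gap: 34.1
gripper_force: 0.0
clock: 25.25
eef_pos: [575.9, 366.3, 262.6]
ee_rot: [-0.001, 0.354, 0.935, -0.001]
ft_force: [-0.5, 0.2, -0.9]
finger_gap: 33.9
gripper_force: 0.0
[111.83059562   1.51838323 262.55777573]
t 25.25 pos [575.9 366.3 262.6] yaw 48.59 gap 33.9 F [-0.5  0.2 -0.9] gf 0.0
shift before turn cm [-0.16  0.03  5.86]
turn [-0.17 -0.09  0.09]
shift after turn cm [-0.15  0.02  5.86]
-60 166 [109. 113. 118.] 238.0
-50 290 [106. 113. 120.] 240.0
-40 310 [106. 113. 119.] 241.0
-30 325 [106. 113. 120.] 240.0
-20 341 [106. 113. 120.] 240.0
-10 357 [106. 113. 120.] 241.0
0 357 [107. 113. 119.] 240.0
10 387 [106. 113. 119.] 240.0
20 414 [106. 113. 120.] 240.0
30 438 [106. 113. 120.] 241.0
40 448 [106. 113. 120.] 241.0
50 484 [106. 113. 119.] 241.0
60 361 [108. 113. 118.] 239.0
70 411 [105. 113. 119.] 239.0
```

```bash
python3 -m pendant '[[0,0,0,-0.1,0.1,2,0.4],[0,0,0,0,0,2,0.4],[0,0,0,0,0,1.8,0.4],[0,0,0,0,0,0,0.4]]'; python3 -m pendant '[[0,0,0,0,0,0,0],[0,0,0,0,0,0,0],[0,0,0,0,0,0,0]]' 40;  python3 - <<'E'
from h import *
s=telemetry.read_state();p=topress(s['eef_pos']);print(p)
# arc about hinge; grip centre=TCP+(0,0,28)
g=np.array([p[0],p[2]+28]);
th0=np.arccos(min(1,(g[1]-80)/156)); hx=g[0]-156*np.sin(th0);print("hinge x",hx,"lean",th0)
prev=None
for q in np.linspace(0,1.64,23):
    a=th0-q; c=(hx+156*np.sin(a),80+156*np.cos(a))
    if prev: print(round(q,2),"dy",round((c[0]-prev[0])/10,2),"dz",round(-(c[1]-prev[1])/10,2),"grip",np.round(c,0))
    prev=c
E
```

```text
clock: 25.7
eef_pos: [575.8, 365.2, 204.8]
ee_rot: [-0.002, 0.354, 0.935, -0.002]
ft_force: [0.4, -0.6, 0.5]
finger_gap: 34.1
gripper_force: 0.0
clock: 26.0
eef_pos: [577.1, 365.5, 208.6]
ee_rot: [0.0, 0.354, 0.935, -0.0]
ft_force: [-3.9, -3.9, 3.0]
finger_gap: 12.5
gripper_force: 39.1
[1.12061040e+02 1.00992739e-01 2.08572630e+02]
hinge x 112.06103989096326 lean 0.0
0.07 dy -1.16 dz 0.04 grip [100. 236.]
0.15 dy -1.16 dz 0.13 grip [ 89. 234.]
0.22 dy -1.14 dz 0.22 grip [ 77. 232.]
0.3 dy -1.12 dz 0.3 grip [ 66. 229.]
0.37 dy -1.1 dz 0.38 grip [ 55. 225.]
0.45 dy -1.07 dz 0.46 grip [ 45. 221.]
0.52 dy -1.03 dz 0.54 grip [ 34. 215.]
0.6 dy -0.99 dz 0.62 grip [ 24. 209.]
0.67 dy -0.94 dz 0.69 grip [ 15. 202.]
0.75 dy -0.88 dz 0.76 grip [  6. 195.]
0.82 dy -0.82 dz 0.82 grip [ -2. 186.]
0.89 dy -0.76 dz 0.88 grip [-10. 178.]
0.97 dy -0.69 dz 0.93 grip [-17. 168.]
1.04 dy -0.62 dz 0.98 grip [-23. 158.]
1.12 dy -0.55 dz 1.03 grip [-28. 148.]
1.19 dy -0.47 dz 1.06 grip [-33. 138.]
1.27 dy -0.39 dz 1.1 grip [-37. 127.]
1.34 dy -0.31 dz 1.12 grip [-40. 115.]
1.42 dy -0.22 dz 1.14 grip [-42. 104.]
1.49 dy -0.14 dz 1.15 grip [-43.  92.]
1.57 dy -0.05 dz 1.16 grip [-44.  81.]
1.64 dy 0.04 dz 1.16 grip [-44.  69.]
```

Run:
```python
import numpy as np
q=np.linspace(0,1.62,21);a=.178-q;x=15.6*np.sin(a);z=15.6*np.cos(a)
for i in range(20): print(round(q[i+1],2),round(x[i+1]-x[i],2),round(z[i]-z[i+1],2))
from h import *
print(topress(telemetry.read_state()['eef_pos']),telemetry.read_state()['ft_force'])
```

```text
0.08 -1.25 -0.17
0.16 -1.26 -0.07
0.24 -1.26 0.03
0.32 -1.26 0.13
0.4 -1.24 0.23
0.49 -1.22 0.33
0.57 -1.19 0.43
0.65 -1.15 0.53
0.73 -1.1 0.62
0.81 -1.05 0.7
0.89 -0.99 0.79
0.97 -0.92 0.86
1.05 -0.85 0.94
1.13 -0.77 1.0
1.22 -0.69 1.06
1.3 -0.6 1.11
1.38 -0.51 1.16
1.46 -0.41 1.19
1.54 -0.31 1.22
1.62 -0.21 1.25
[1.12061040e+02 1.00992739e-01 2.08572630e+02] [-3.90164369 -3.87287528  2.95832291]
```

```bash
python3 -m pendant '[[0,0,0,0,-1.25,-0.17,0],[0,0,0,0,-1.26,-0.07,0],[0,0,0,0,-1.26,0.03,0],[0,0,0,0,-1.26,0.13,0],[0,0,0,0,0,0,0]]' 40; python3 -c "
from h import *
print(topress(telemetry.read_state()['eef_pos']))"
```

```text
clock: 26.5
eef_pos: [544.4, 328.3, 210.2]
ee_rot: [0.002, 0.354, 0.935, 0.002]
ft_force: [-0.2, 2.8, 8.0]
finger_gap: 12.6
gripper_force: 41.0
[ 6.25325615e+01 -6.63264068e-02  2.10215725e+02]
```

```bash
python3 -m pendant '[[0,0,0,0,-1.24,0.23,0],[0,0,0,0,-1.22,0.33,0],[0,0,0,0,-1.19,0.43,0],[0,0,0,0,-1.15,0.53,0],[0,0,0,0,0,0,0]]'; python3 -m pendant '[[0,0,0,0,-1.1,0.62,0],[0,0,0,0,-1.05,0.7,0],[0,0,0,0,-0.99,0.79,0],[0,0,0,0,-0.92,0.86,0],[0,0,0,0,0,0,0]]'; python3 -c "
from h import *
print(topress(telemetry.read_state()['eef_pos']))"
```

```text
clock: 27.0
eef_pos: [512.6, 292.3, 193.7]
ee_rot: [0.001, 0.354, 0.935, 0.001]
ft_force: [0.1, 2.6, 5.0]
finger_gap: 12.3
gripper_force: 42.3
clock: 27.5
eef_pos: [485.9, 262.0, 163.1]
ee_rot: [0.0, 0.354, 0.935, 0.0]
ft_force: [0.4, 3.3, 3.2]
finger_gap: 12.8
gripper_force: 43.6
[-25.87119325  -0.21996248 163.08439485]
```

```bash
python3 -m pendant '[[0,0,0,0,-0.85,0.94,0],[0,0,0,0,-0.77,1.0,0],[0,0,0,0,-0.69,1.06,0],[0,0,0,0,-0.6,1.11,0],[0,0,0,0,0,0,0]]'; python3 -m pendant '[[0,0,0,0,-0.51,1.16,0],[0,0,0,0,-0.41,1.19,0],[0,0,0,0,-0.31,1.22,0],[0,0,0,0,0,0,0]]' 60; python3 -m pendant '[[0,0,0,0,-0.11,0.6,0],[0,0,0,0,-0.1,0.65,0],[0,0,0,0,0,0,0],[0,0,0,0,0,0,0]]';python3 -c "
from h import *
print(topress(telemetry.read_state()['eef_pos']))"
```

```text
clock: 28.0
eef_pos: [466.7, 240.2, 121.6]
ee_rot: [-0.0, 0.354, 0.935, -0.0]
ft_force: [-0.3, 2.4, 3.5]
finger_gap: 12.2
gripper_force: 45.2
clock: 28.4
eef_pos: [458.4, 230.8, 86.1]
ee_rot: [-0.0, 0.354, 0.935, -0.0]
ft_force: [-1.5, -0.5, 6.5]
finger_gap: 12.6
gripper_force: 60.8
clock: 28.8
eef_pos: [457.0, 229.1, 75.0]
ee_rot: [-0.0, 0.354, 0.935, -0.001]
ft_force: [-4.2, -2.8, 10.5]
finger_gap: 12.1
gripper_force: 62.0
[-69.64391097  -0.33336677  74.98323157]
```

```bash
python3 -m pendant '[[0,0,0,0,0,0.15,0],[0,0,0,0,0,0.1,0],[0,0,0,0,0,0,0]]' 60; python3 -m pendant '[[0,0,0,0,0,0.15,0],[0,0,0,0,0,0,0],[0,0,0,0,0,0,0]]'
```

```text
clock: 29.1
eef_pos: [456.8, 228.9, 72.6]
ee_rot: [-0.0, 0.354, 0.935, -0.001]
ft_force: [-5.9, -4.5, 12.9]
finger_gap: 12.1
gripper_force: 62.2
clock: 29.4
eef_pos: [456.6, 228.8, 71.3]
ee_rot: [-0.0, 0.354, 0.935, -0.001]
ft_force: [-7.3, -6.7, 15.1]
finger_gap: 12.5
gripper_force: 62.4
```

```bash
for i in 1; do python3 -m pendant '[[0,0,0,0,0.05,0.15,0],[0,0,0,0,0,0.15,0],[0,0,0,0,0,0,0]]' 60; done; python3 -m pendant '[[0,0,0,0,0.05,0.15,0],[0,0,0,0,0,0.15,0],[0,0,0,0,0,0,0]]'
```

```text
clock: 29.7
eef_pos: [456.3, 228.4, 68.1]
ee_rot: [-0.001, 0.354, 0.935, -0.002]
ft_force: [-8.7, -9.8, 15.9]
finger_gap: 12.0
gripper_force: 63.2
clock: 30.0
eef_pos: [456.4, 228.4, 67.7]
ee_rot: [-0.0, 0.353, 0.936, -0.002]
ft_force: [-19.6, -16.4, 46.5]
finger_gap: 12.3
gripper_force: 66.2
```

```bash
python3 -m pendant '[[0,0,0,0,-0.1,-0.12,0],[0,0,0,0,0,0,0],[0,0,0,0,0,0,0]]' 60
```

```text
clock: 30.3
eef_pos: [456.4, 228.4, 67.9]
ee_rot: [0.0, 0.353, 0.935, -0.001]
ft_force: [-12.7, -10.4, 32.8]
finger_gap: 12.4
gripper_force: 64.8
```

```bash
python3 -m pendant '[[0,0,0,0,-0.05,-0.06,0],[0,0,0,0,0,0,0],[0,0,0,0,0,0,0],[0,0,0,0,0,0,0],[0,0,0,0,0,0,0]]' 60; python3 -c "
from h import *
s=telemetry.read_state();print(topress(s['eef_pos']),s['ft_force'],s['clock'])
d=get_image('wrist');P=topress(cloud(d))
for y in (-50,-40,40,50):
  q=P[(P[...,2]>85)&(P[...,2]<125)&(abs(P[...,1]-y)<5)&(P[...,0]>-85)&(P[...,0]<-55)]
  if len(q): print(y,len(q),np.percentile(q[:,0],[5,50,95]).round(),np.percentile(q[:,2],98).round(1))
tab()"
```

```text
clock: 30.8
eef_pos: [456.4, 228.4, 68.0]
ee_rot: [0.0, 0.354, 0.935, -0.001]
ft_force: [-10.1, -7.3, 25.4]
finger_gap: 12.5
gripper_force: 64.0
[-70.58541084  -0.36925647  67.99967129] [-10.0502271   -7.25183769  25.3655961 ] 30.8
40 967 [-76. -70. -64.] 106.1
50 1098 [-76. -70. -64.] 106.3
-30 337 [88.4 90.1 91.1]
-26 265 [89. 90. 91.]
-22 216 [87.3 88.6 89.6]
-18 25 [85.  86.3 87.2]
-14 7 [83.3 83.9 84.5]
-10 7 [82.4 82.7 83.2]
-6 13 [80.7 81.2 82.2]
-2 103 [ 79.5  80.2 106.8]
2 214 [77.9 79.  80.2]
6 202 [76.5 77.4 78.4]
10 400 [75.7 81.3 90. ]
14 183 [74.4 75.6 79.2]
```

```bash
python3 -c "
from station import robot
print(robot.close_job())"
```

```text
the job is handed in; nothing more can be done
None
```

I handed the job in at about 31 s. All four wells are filled, the catch is flipped to its stop, and the gripper is holding the lever fully down on the caps. One spare tube is left in the rack, and I don't yet know how it was judged.

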